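# Load guide pins from the spring-clip rack into a carrier and close its keeper

## Robot

A 7-joint arm with a two-finger parallel gripper is mounted at the origin on the work surface; the furniture and walls round the work are solid. World frame = base frame: x ahead of the robot, y to its left, z up, the work surface at z = 0. Lengths are in m, angles in rad, forces in N, time in s.
With the tool pointing down it reaches from about 0.425 to 0.925 m from the base axis. Payload 6.8 kg.
Tool frame: the origin (TCP) lies on the front face of the gripper's body, between the roots of the fingers; the fingertips stand 73 mm ahead of it and the grasp point (between the pads) lies r.pinch_z ahead of it (r.pinch_z is the distance from the TCP to the grasp point, in m); z points along the fingers, y is the direction in which the jaws open and shut (so a half turn about z gives the same grasp; the last joint's range is limited). The gripper opens to 85 mm and grips with 20 to 120 N. Pads are 22 mm wide; open, the fingers measure 114 mm over their backs; the gripper's body (76 mm by 85 mm) begins 54 mm behind the grasp point. The pads swing forward as they close: fully open they stand 13 mm farther back than shut.
Start: joints at [1.034, 0.477, 0.022, 1.555, -0.011, 1.109, -0.083], TCP at [0.281, -0.614, 0.304] pointing down, gripper open.
Joint ranges: [-2.96, 2.96], [-0.34, 2.1], [-1.41, 1.46], [0.24, 2.44], [-1.37, 4.51], [0.17, 1.92], [-2.96, 2.96]. Speed limits (rad/s): [2.39, 2.39, 3.14, 3.14, 3.14, 3.14, 3.14].

## Interface

Orientations are given as a rotation vector (axis times angle).
In Python, from bench import readout, grab_frame, r, search_frame, masks_of, tip_of gives the robot as it stands.
- The arm moves only by the tool step_arm, never from a script. Its argument "commands" is a list of rows, each a list of 7 numbers: the shift along the tool's x, y, z as a fraction of full scale, then the turn, a rotation vector about the tool's x, y, z as a fraction of full scale, then the gripper's target within -1 to 1 (shut at 1, half-way at 0, fully open at -1). In form: [[tx, ty, tz, ax, ay, az, hand], ...]. A call has exactly 10 rows; each row is the pose to reach, as a shift and turn from the pose measured when the call began, along the tool's axes at that moment, turning the shorter way round; what a row does not reach only later rows make up. Full scale, the value 1, is 500 mm for a shift and 360 degrees for a turn. A row lasts 1/8 s, in which the tool goes at most 62.5 mm and 10.7 degrees, less where a joint would pass 70% of its speed; a pose out of reach is approached as far as the arm can. A call with a number of a shift or a turn outside -1 to 1 is refused whole. A call with a gripper value outside its range is refused whole. The fingers move at their own pace and stop on an object; "newtons" is the grip in N (left out, the last holds). Time passes only in rows, so rows that repeat a pose let the fingers close, or fill a call up. It gives the time, the measured TCP pose, the force and the opening at its end, in the units of the state.
- readout.get_obs(): the state, without advancing time (a new reading comes with each control period).
- grab_frame(name): name is "scene" or "top" or "wrist"; returns a dict with "img" (420x560x3 uint8, red, green, blue), "K" (3x3 intrinsics, pixels), "world_to_cam" (4x4, takes a point from world to camera coordinates). Camera axes: x right, y down, z forward; pixel columns grow to the right and rows downward; lengths in m; the calibration is good to about 2 mm. A picture is of the moment at which its call begins. There is no depth.
- r.hand_in(): hands the job in, once; it reports no verdict.
Trained networks look in a picture, given as the dict that the camera call returned (one of the last four; its "shot" number tells which), for a name from the list of things; names that differ only in an ending like _2 or _b are one class to them, and where a whole thing is asked for, a point or a joint stands for the part that bears it (a point fixed in the world has none). Each returns a list of dicts, best first, with "p" (0 to 1); they miss things now and then, are a little off and sometimes report something else, mostly with a low value. They report only what shows in the picture. A call takes as long as a camera call. They do not tell look-alikes from the thing itself.
- search_frame(thing, picture): "extent" ([centre column, centre row, width, height] in pixels, round what is visible of it).
- masks_of(thing, picture): "pixels" (420x560 bool, what is visible of it) and "extent" ([centre column, centre row, width, height] in pixels, round what is visible of it).
- tip_of(thing, picture): "point" ([column, row] in pixels: a listed point, or the origin of a listed thing).
The state is a dict: "clock": time; "joints": joint angles; "qvel": joint speeds; "tau": joint torques, N m; "tcp_pos": TCP position; "orientation": TCP orientation; "contact_force": force on the tool from outside, world axes, zero at the start; "moment": the same for the moment, N m; "grip_width": finger opening in m.
Only numpy, scipy, OpenCV 4.12 (cv2) and the standard library are available. Lean on these libraries where they do the work, as an engineer would, in place of code of your own. Each camera call takes 0.05 s, during which the arm holds its last target. There are 200 camera calls.

## Task

Load the steel guide pins into the aluminium carrier for the pump job. First swing the carrier's keeper strip well clear of the grooves; then snap each pin that is there forward out of its spring clips on the grey rack and lay it fully down in a V groove of its own, centred along the groove, either way round. When all the pins are in, swing the keeper fully back across them, and leave the grease tub, the red bottle and the tape measure standing where they are.

Things in the scene. Friction and masses are not known exactly. Their poses are not given: they have to be found in the camera images.
- pin0: steel guide pin, 104 mm long: round shank 16 mm in diameter with a hexagon end, 10 mm long and 18 mm across flats, at its +y end. Origin on the axis at mid-length; own y runs along the pin. 0.1 to 0.2 kg. Starts level in a pair of spring clips on the rack; may be absent (None from the start).
- pin1: steel guide pin, 104 mm long: round shank 16 mm in diameter with a hexagon end, 10 mm long and 18 mm across flats, at its +y end. Origin on the axis at mid-length; own y runs along the pin. 0.1 to 0.2 kg. Starts level in a pair of spring clips on the rack; may be absent (None from the start).
- pin2: steel guide pin, 104 mm long: round shank 16 mm in diameter with a hexagon end, 10 mm long and 18 mm across flats, at its +y end. Origin on the axis at mid-length; own y runs along the pin. 0.1 to 0.2 kg. Starts level in a pair of spring clips on the rack; may be absent (None from the start).
- rack: grey bench rack, fixed, 345 mm wide (y), 90 mm deep (x), base plate 8 mm thick, origin under its centre; its front faces its own -x, towards the robot. Back board 116 mm high, front face at own x = +35 mm. Three stations along y, each with two C-shaped spring clips on stems from the board. 35 mm are free behind each pin; nothing stands in front of the clips.
- clip0 (a point): rack station 0: middle of the axis of a pin held there, 90 mm above the bench. Axes as the rack's: y along the pin, -x level out of the clips' mouths; the pin comes out only that way, with a snap (10 to 15 N) within 15 mm (knocked, it may slide lengthwise). Clips 12 mm wide at 32 mm either side of here (52 mm free between them to grip); clips reach 14 mm above and below the axis and 13 mm in front.
- clip1 (a point): rack station 1: middle of the axis of a pin held there, 90 mm above the bench. Axes as the rack's: y along the pin, -x level out of the clips' mouths; the pin comes out only that way, with a snap (10 to 15 N) within 15 mm (knocked, it may slide lengthwise). Clips 12 mm wide at 32 mm either side of here (52 mm free between them to grip); clips reach 14 mm above and below the axis and 13 mm in front.
- clip2 (a point): rack station 2: middle of the axis of a pin held there, 90 mm above the bench. Axes as the rack's: y along the pin, -x level out of the clips' mouths; the pin comes out only that way, with a snap (10 to 15 N) within 15 mm (knocked, it may slide lengthwise). Clips 12 mm wide at 32 mm either side of here (52 mm free between them to grip); clips reach 14 mm above and below the axis and 13 mm in front.
- carrier: aluminium carrier, fixed, base plate 200 (x) x 114 (y) x 8 mm, origin under its centre. Two cross rails 10 mm thick, at y = -30 and +30 mm, carry three pairs of 90-degree V supports 50 mm apart in x (grooves run along y); V bottoms 34 mm, V tops 49 mm above the bench; 50 mm between the rails are free for fingers down to the base plate.
- groove0 (a point): groove 0 of the carrier (0 is nearest the keeper's pivot screw): where the middle of a seated pin's axis lies, 45 mm above the bench. Axes as the carrier's: y along the groove.
- groove1 (a point): groove 1 of the carrier (0 is nearest the keeper's pivot screw): where the middle of a seated pin's axis lies, 45 mm above the bench. Axes as the carrier's: y along the groove.
- groove2 (a point): groove 2 of the carrier (0 is nearest the keeper's pivot screw): where the middle of a seated pin's axis lies, 45 mm above the bench. Axes as the carrier's: y along the groove.
- keeper (a joint): angle of the keeper, a flat steel strip 12 mm wide, 3 mm thick, underside 58 mm above the bench, swinging level about its pivot screw: 0 (a stop) = straight along the carrier's -x from the pivot, across the +y ends of all grooves; grows clockwise from above, the knob end moving to the carrier's +y; stop at 1.3. Stays where left (0.5 N at the knob). Clear of the grooves from 0.6 up.
- keeper_knob (a point): middle of the grip part of the keeper's knob, an upright round black knob 16 mm in diameter, 80 mm above the bench; the grip part runs from 12 mm below to 12 mm above this point, the strip lies 19 mm below it.
- keeper_pivot (a point): point on the keeper's upright pivot axis, level with point keeper_knob, 170 mm from the knob.
- grease_tub: white tub with lid, 70 mm in diameter, 64 mm high, loose bystander; origin under its centre.
- threadlock: small red bottle with a black spout, 30 mm in diameter, 100 mm high, loose bystander; origin under its centre.
- tape_measure: yellow tape measure 37 x 82 x 64 mm, loose bystander; origin under its centre.
There are look-alikes about, which are no part of the job. Leave any turquoise look-alike of the pin2 alone.

How it is judged:
On the way, in this order (a step that is already met when the one before it is completed fails the run):
1. the keeper is swung clear of the grooves (0.6 rad or more) (value of joint keeper above 0.6 rad), for 0.2 s.
2. every pin lies seated and centred in a groove while the keeper is still clear (((x of pin0 in the frame of groove0 between -0.005 and 0.005 m and y of pin0 in the frame of groove0 between -0.01 and 0.01 m and z of pin0 in the frame of groove0 below 0.004 m and angle between the y axis of pin0 and the y axis of groove0, either way round below 0.1 rad) or (x of pin0 in the frame of groove1 between -0.005 and 0.005 m and y of pin0 in the frame of groove1 between -0.01 and 0.01 m and z of pin0 in the frame of groove1 below 0.004 m and angle between the y axis of pin0 and the y axis of groove1, either way round below 0.1 rad) or (x of pin0 in the frame of groove2 between -0.005 and 0.005 m and y of pin0 in the frame of groove2 between -0.01 and 0.01 m and z of pin0 in the frame of groove2 below 0.004 m and angle between the y axis of pin0 and the y axis of groove2, either way round below 0.1 rad)) and ((x of pin1 in the frame of groove0 between -0.005 and 0.005 m and y of pin1 in the frame of groove0 between -0.01 and 0.01 m and z of pin1 in the frame of groove0 below 0.004 m and angle between the y axis of pin1 and the y axis of groove0, either way round below 0.1 rad) or (x of pin1 in the frame of groove1 between -0.005 and 0.005 m and y of pin1 in the frame of groove1 between -0.01 and 0.01 m and z of pin1 in the frame of groove1 below 0.004 m and angle between the y axis of pin1 and the y axis of groove1, either way round below 0.1 rad) or (x of pin1 in the frame of groove2 between -0.005 and 0.005 m and y of pin1 in the frame of groove2 between -0.01 and 0.01 m and z of pin1 in the frame of groove2 below 0.004 m and angle between the y axis of pin1 and the y axis of groove2, either way round below 0.1 rad)) and ((x of pin2 in the frame of groove0 between -0.005 and 0.005 m and y of pin2 in the frame of groove0 between -0.01 and 0.01 m and z of pin2 in the frame of groove0 below 0.004 m and angle between the y axis of pin2 and the y axis of groove0, either way round below 0.1 rad) or (x of pin2 in the frame of groove1 between -0.005 and 0.005 m and y of pin2 in the frame of groove1 between -0.01 and 0.01 m and z of pin2 in the frame of groove1 below 0.004 m and angle between the y axis of pin2 and the y axis of groove1, either way round below 0.1 rad) or (x of pin2 in the frame of groove2 between -0.005 and 0.005 m and y of pin2 in the frame of groove2 between -0.01 and 0.01 m and z of pin2 in the frame of groove2 below 0.004 m and angle between the y axis of pin2 and the y axis of groove2, either way round below 0.1 rad)) and value of joint keeper above 0.5 rad), for 0.2 s.
At the end, for the whole second after the job is handed in: every pin present lies at rest fully down in a groove of its own (axis within 5 mm sideways and 4 mm in height of the groove's seat, within 0.1 rad of its direction, middle within 10 mm of the groove's middle), and the keeper is back across them within 0.12 rad of its stop (((x of pin0 in the frame of groove0 between -0.005 and 0.005 m and y of pin0 in the frame of groove0 between -0.01 and 0.01 m and z of pin0 in the frame of groove0 below 0.004 m and angle between the y axis of pin0 and the y axis of groove0, either way round below 0.1 rad) or (x of pin0 in the frame of groove1 between -0.005 and 0.005 m and y of pin0 in the frame of groove1 between -0.01 and 0.01 m and z of pin0 in the frame of groove1 below 0.004 m and angle between the y axis of pin0 and the y axis of groove1, either way round below 0.1 rad) or (x of pin0 in the frame of groove2 between -0.005 and 0.005 m and y of pin0 in the frame of groove2 between -0.01 and 0.01 m and z of pin0 in the frame of groove2 below 0.004 m and angle between the y axis of pin0 and the y axis of groove2, either way round below 0.1 rad)) and ((x of pin1 in the frame of groove0 between -0.005 and 0.005 m and y of pin1 in the frame of groove0 between -0.01 and 0.01 m and z of pin1 in the frame of groove0 below 0.004 m and angle between the y axis of pin1 and the y axis of groove0, either way round below 0.1 rad) or (x of pin1 in the frame of groove1 between -0.005 and 0.005 m and y of pin1 in the frame of groove1 between -0.01 and 0.01 m and z of pin1 in the frame of groove1 below 0.004 m and angle between the y axis of pin1 and the y axis of groove1, either way round below 0.1 rad) or (x of pin1 in the frame of groove2 between -0.005 and 0.005 m and y of pin1 in the frame of groove2 between -0.01 and 0.01 m and z of pin1 in the frame of groove2 below 0.004 m and angle between the y axis of pin1 and the y axis of groove2, either way round below 0.1 rad)) and ((x of pin2 in the frame of groove0 between -0.005 and 0.005 m and y of pin2 in the frame of groove0 between -0.01 and 0.01 m and z of pin2 in the frame of groove0 below 0.004 m and angle between the y axis of pin2 and the y axis of groove0, either way round below 0.1 rad) or (x of pin2 in the frame of groove1 between -0.005 and 0.005 m and y of pin2 in the frame of groove1 between -0.01 and 0.01 m and z of pin2 in the frame of groove1 below 0.004 m and angle between the y axis of pin2 and the y axis of groove1, either way round below 0.1 rad) or (x of pin2 in the frame of groove2 between -0.005 and 0.005 m and y of pin2 in the frame of groove2 between -0.01 and 0.01 m and z of pin2 in the frame of groove2 below 0.004 m and angle between the y axis of pin2 and the y axis of groove2, either way round below 0.1 rad)) and value of joint keeper below 0.12 rad and linear speed of each of pin0, pin1, pin2 below 0.03 m/s); the robot touches nothing.
It fails at once if the grease tub is knocked over or shifted by more than 3 cm (distance of grease_tub from where it was at the start of the episode above 0.03 m or angle between grease_tub's own z axis and vertical above 0.5 rad).
It fails at once if the red bottle is knocked over or shifted by more than 3 cm (distance of threadlock from where it was at the start of the episode above 0.03 m or angle between threadlock's own z axis and vertical above 0.5 rad).
It fails at once if the tape measure is knocked over or shifted by more than 3 cm (distance of tape_measure from where it was at the start of the episode above 0.03 m or angle between tape_measure's own z axis and vertical above 0.5 rad).
Of pin0, pin1, pin2 only 2 to 3 are there at a start; the rules pass over those that are not, and their reading is None.
At some moment in a run one of pin0, pin1, pin2 may be knocked a few centimetres aside while the robot is not near it.
Once in a run the grip may slacken for a moment while it holds something.
It also fails if it takes over 210 s, if anything falls off the work surface, if the arm or the gripper's body presses on something with over 40 N, if the wrist force passes 120 N, or if a joint passes its speed limit or range.

## Working session

There is one attempt and no reset: what is moved stays moved. The work goes in short steps, Python scripts to look and compute and a tool call to move; the robot and the scene stay as the last step left them, time stands still between calls to the robot, and variables do not carry over. Pictures are saved under pics/ and viewed, about 12 in all and at most 16, crops included, and the job is handed in when it is done.

Besides the shell and the picture viewer there is one more tool, called after "Call:" by a JSON object that holds its "op" and its "data". step_arm: Moves the arm, as the interface text tells. Its arguments: {"type":"object","properties":{"commands":{"type":"array"},"newtons":{"type":"number"}},"required":["commands"]}

```bash
ls; mkdir -p pics; cat > look.py <<'E'
import numpy as np, cv2
from bench import readout, grab_frame, r, search_frame, masks_of, tip_of
E
python3 - <<'E'
from look import *
o=readout.get_obs(); print({k:np.round(v,3) for k,v in o.items()}, r.pinch_z)
for n in ["scene","top"]:
    f=grab_frame(n); cv2.imwrite(f"pics/{n}0.png",f["img"][:,:,::-1])
    print(n,np.round(f["K"],1).tolist(),np.round(f["world_to_cam"],3).tolist())
    for t in ["pin0","pin1","pin2","clip0","clip1","clip2","groove0","groove1","groove2","keeper_knob","keeper_pivot","carrier","rack","grease_tub","threadlock","tape_measure"]:
        print(t,[(np.round(d["point"],1).tolist(),round(d["p"],2)) for d in tip_of(t,f)][:4])
E
```

```text
pics
{'clock': np.float64(0.0), 'joints': array([ 1.034,  0.478,  0.022,  1.556, -0.011,  1.109, -0.083]), 'qvel': array([ 0.001,  0.001, -0.   , -0.001,  0.001, -0.   ,  0.   ]), 'tau': array([ 0.0000e+00, -5.9646e+01,  1.6080e+00, -2.8120e+01,  1.2000e-02,
        9.0000e-03, -0.0000e+00]), 'tcp_pos': array([ 0.28 , -0.613,  0.303]), 'orientation': array([-3.068e+00, -6.680e-01,  1.000e-03]), 'contact_force': array([ 0.142,  0.553, -0.211]), 'moment': array([-0.014,  0.017, -0.008]), 'grip_width': np.float64(0.085)} 0.0539
scene [[474.3, 0.0, 278.9], [0.0, 474.3, 212.0], [0.0, 0.0, 1.0]] [[0.704, -0.71, 0.018, -0.355], [-0.333, -0.352, -0.875, 0.212], [0.627, 0.61, -0.484, 0.887], [0.0, 0.0, 0.0, 1.0]]
pin0 [([141.3, 224.7], 0.67), ([269.1, 201.7], 0.66), ([292.9, 224.0], 0.64), ([291.0, 255.4], 0.28)]
pin1 [([141.3, 224.7], 0.67), ([269.1, 201.7], 0.66), ([292.9, 224.0], 0.64), ([291.0, 255.4], 0.28)]
pin2 [([141.3, 224.7], 0.67), ([269.1, 201.7], 0.66), ([292.9, 224.0], 0.64), ([291.0, 255.4], 0.28)]
clip0 [([274.1, 200.7], 0.76), ([317.4, 247.0], 0.74), ([291.4, 221.0], 0.56)]
c
[... 1325 characters left out ...]
 188.2], 0.87), ([306.2, 207.4], 0.74), ([429.1, 259.5], 0.27)]
clip2 [([348.9, 220.7], 0.92), ([261.4, 188.2], 0.87), ([306.2, 207.4], 0.74), ([429.1, 259.5], 0.27)]
groove0 [([186.5, 199.4], 0.87), ([181.7, 216.9], 0.6), ([195.2, 180.3], 0.58)]
groove1 [([186.5, 199.4], 0.87), ([181.7, 216.9], 0.6), ([195.2, 180.3], 0.58)]
groove2 [([186.5, 199.4], 0.87), ([181.7, 216.9], 0.6), ([195.2, 180.3], 0.58)]
keeper_knob [([145.5, 219.1], 0.98)]
keeper_pivot [([183.1, 156.3], 0.95), ([304.6, 206.5], 0.47)]
carrier [([189.9, 204.5], 0.71)]
rack [([304.9, 208.9], 0.7)]
grease_tub [([265.0, 133.4], 0.81)]
threadlock [([290.4, 147.4], 0.47)]
tape_measure [([425.8, 261.4], 0.84), ([308.4, 207.6], 0.2)]
```

```bash
python3 - <<'E'
import cv2
a=cv2.imread("pics/top0.png")[110:320,110:470]; b=cv2.imread("pics/scene0.png")[130:390,90:430]
cv2.imwrite("pics/top0c.png",cv2.resize(a,None,fx=2.2,fy=2.2,interpolation=cv2.INTER_CUBIC))
cv2.imwrite("pics/scene0c.png",cv2.resize(b,None,fx=2.3,fy=2.3,interpolation=cv2.INTER_CUBIC))
E
```

```text
(no output)
```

View pics/top0c.png

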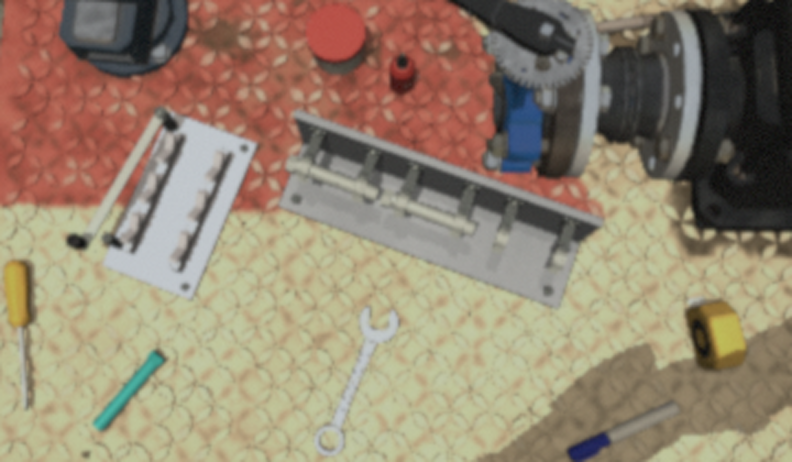

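View pics/scene0c.png

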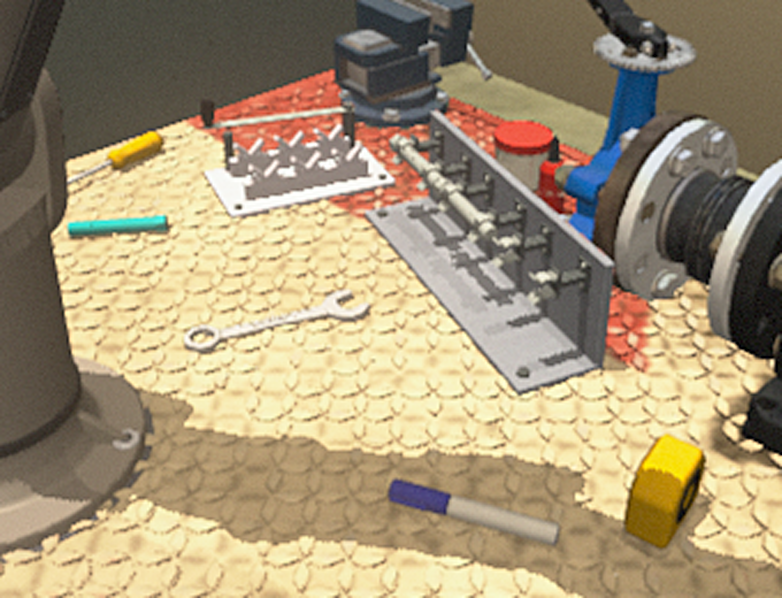

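The top view (crop, scale 2.2) shows two pins in the rack, at full-frame px (259,192) and (307,206). The right station is empty. The turquoise stick at px (168,281) is the look-alike, so I leave it alone. The wrench and marker aren't part of the job. The keeper is partly open: knob at (146,219), pivot at (183,156). The carrier lies around (190,204).

```bash
cat >> look.py <<'E'
from scipy.spatial.transform import Rotation as R
def onz(f,px,z):
    W=f["world_to_cam"]; d=W[:3,:3].T@np.linalg.solve(f["K"],[px[0],px[1],1]); c=-W[:3,:3].T@W[:3,3]
    return c+d*(z-c[2])/d[2]
def proj(f,p):
    W=f["world_to_cam"]; q=f["K"]@(W[:3,:3]@np.asarray(p)+W[:3,3]); return q[:2]/q[2]
Z={"pin":.09,"clip":.09,"groove":.045,"keeper":.08}
E
python3 - <<'E'
from look import *
for n in ["top","scene"]:
    f=grab_frame(n); print(n)
    for t in ["pin0","clip0","groove0","keeper_knob","keeper_pivot","carrier","rack","grease_tub","threadlock","tape_measure"]:
        z=Z.get(t.split("_")[0].rstrip("0"),0)
        print(t,[(np.round(onz(f,d["point"],z)[:2],3).tolist(),round(d["p"],2)) for d in tip_of(t,f)][:4])
    if n=="top":
        for nm,px in [("rack base corners FL,FR",[(110+280/2.2,110+207/2.2),(110+557/2.2,110+306/2.2)]),("carrier FL FR BR",[(110+104/2.2,110+264/2.2),(110+190/2.2,110+298/2.2),(110+257/2.2,110+146/2.2)])]:
            print(nm,[np.round(onz(f,p,.008)[:2],3).tolist() for p in px])
        print("rack back top",[np.round(onz(f,p,.116)[:2],3).tolist() for p in [(110+298/2.2,110+112/2.2),(110+601/2.2,110+222/2.2)]])
E
```

```text
top
pin0 [([0.254, 0.206], 0.82), ([0.481, 0.007], 0.78), ([0.444, -0.096], 0.72)]
clip0 [([0.447, -0.103], 0.78), ([0.414, -0.201], 0.75), ([0.487, 0.006], 0.62)]
groove0 [([0.507, 0.172], 0.95), ([0.468, 0.195], 0.94), ([0.421, 0.201], 0.77)]
keeper_knob [([0.408, 0.28], 0.63)]
keeper_pivot [([0.561, 0.207], 0.62), ([0.412, 0.198], 0.24)]
carrier [([0.468, 0.195], 0.89)]
rack [([0.451, -0.097], 0.64)]
grease_tub [([0.656, 0.011], 0.77)]
threadlock [([0.622, -0.058], 0.77)]
tape_measure [([0.329, -0.409], 0.98)]
rack base corners FL,FR [[0.462, 0.074], [0.355, -0.248]]
carrier FL FR BR [[0.39, 0.275], [0.353, 0.172], [0.536, 0.105]]
rack back top [[0.545, 0.045], [0.433, -0.274]]
scene
pin0 [([0.443, -0.091], 0.67), ([0.188, 0.113], 0.55), ([0.48, 0.004], 0.53), ([0.55, 0.196], 0.26)]
clip0 [([0.446, -0.103], 0.91), ([0.492, 0.007], 0.59)]
groove0 [([0.419, 0.207], 0.88), ([0.527, 0.181], 0.56), ([0.467, 0.192], 0.56), ([0.461, -0.161], 0.39)]
keeper_knob [([0.418, 0.292], 0.8)]
keeper_pivot [([0.563, 0.213], 0.95)]
carrier [([0.473, 0.192], 0.81)]
rack [([0.452, -0.1], 0.56)]
grease_tub [([0.652, 0.007], 0.91)]
threadlock [([0.608, -0.07], 0.53), ([0.609, 0.134], 0.4), ([0.514, 0.273], 0.39)]
tape_measure [([0.335, -0.414], 0.69), ([0.449, -0.1], 0.56)]
```

```bash
cat >> look.py <<'E'
def ax(yaw): return np.array([[np.cos(yaw),-np.sin(yaw)],[np.sin(yaw),np.cos(yaw)]])  # columns x,y
RY,CY=-.325,-.35
CO=np.array([.470,.194]); PIV=np.array([.562,.209])
def car(x,y): return CO+ax(CY)@[x,y]
def knob(a): return PIV+ax(CY)@[-.170*np.cos(a),.170*np.sin(a)]
def go(*tg):
    """tg: (xy, grasp-point z, jaw direction angle) -> deltas in tool axes, full-scale units"""
    o=readout.get_obs(); R0=R.from_rotvec(o["orientation"]); p0=np.array(o["tcp_pos"])
    y0=R0.as_matrix()[:2,1]; print("t",round(float(o["clock"]),2),"tcp",np.round(p0,4),"jaw",round(float(np.arctan2(y0[1],y0[0])),3),"F",np.round(o["contact_force"],1),"w",round(float(o["grip_width"]),4),"q7",np.round(o["joints"][6],2))
    for xy,z,a in tg:
        y=np.array([np.cos(a),np.sin(a),0]); y=y if y[:2]@y0>=0 else -y
        M=np.c_[np.cross(y,[0,0,-1]),y,[0,0,-1]]
        d=R0.inv().apply(np.r_[xy,z+r.pinch_z]-p0)/.5; w=(R0.inv()*R.from_matrix(M)).as_rotvec()/(2*np.pi)
        print([round(float(v),4) for v in np.r_[d,w]], "deg",round(float(np.linalg.norm(w)*360),1))
E
python3 - <<'E'
from look import *
print(knob(.1),knob(1.1))
# jaw along tangent at mid angle: carrier direction (sin a, cos a)
t=ax(CY)@[np.sin(.55),np.cos(.55)]; a=np.arctan2(t[1],t[0]); print("jaw",a)
go(((.45,-.1),.34,a),((.47,.19),.25,a),((.42,.25),.22,a))
E
```

```text
[0.40892399 0.28294414] [0.54151453 0.37776121]
jaw 0.6707963267948965
t 2.8 tcp [ 0.2806 -0.6139  0.3039] jaw -1.142 F [-0.7  0.3 -0.6] w 0.0858 q7 -0.08
[0.7354, -0.794, -0.18, 0.0, -0.0, 0.2115] deg 76.1
[1.0129, -1.3049, -0.0, 0.0, -0.0, 0.2115] deg 76.1
[0.9718, -1.4556, 0.06, 0.0, -0.0, 0.2115] deg 76.1
```

Call:
{"op": "step_arm", "data": {"commands": [[0,0,-0.12,0,0,0,0],[0.1,-0.1,-0.18,0,0,0.03,0],[0.2,-0.2,-0.18,0,0,0.05,0],[0.29,-0.3,-0.18,0,0,0.08,0],[0.38,-0.4,-0.18,0,0,0.11,0],[0.47,-0.5,-0.18,0,0,0.14,0],[0.56,-0.6,-0.18,0,0,0.17,0],[0.65,-0.7,-0.18,0,0,0.2,0],[0.735,-0.794,-0.18,0,0,0.2115,0],[0.735,-0.794,-0.18,0,0,0.2115,0]]}}

```text
clock: 4.05
tcp_pos: [0.4443, -0.1176, 0.3943]
orientation: [-2.827, 1.371, -0.002]
contact_force: [1.0, 0.1, -0.3]
grip_width: 0.0425
```

```bash
python3 - <<'E'
from look import *
go(((.46,.18),.25,.67),((.42,.25),.22,.67))
E
```

```text
t 4.05 tcp [ 0.4443 -0.1176  0.3943] jaw -2.474 F [ 1.   0.1 -0.3] w 0.0425 q7 -2.36
[-0.4482, -0.3929, 0.1806, -0.0001, -0.0002, -0.0004] deg 0.2
[-0.6077, -0.4167, 0.2404, -0.0001, -0.0002, -0.0004] deg 0.2
```

Call:
{"op": "step_arm", "data": {"commands": [[-0.05,-0.04,0.02,0,0,-0.03,0],[-0.1,-0.08,0.04,0,0,-0.06,0],[-0.15,-0.12,0.06,0,0,-0.09,0],[-0.2,-0.16,0.08,0,0,-0.12,0],[-0.25,-0.2,0.1,0,0,-0.15,0],[-0.3,-0.25,0.12,0,0,-0.18,0],[-0.35,-0.3,0.14,0,0,-0.21,0],[-0.4,-0.34,0.16,0,0,-0.24,0],[-0.44,-0.38,0.18,0,0,-0.26,0],[-0.448,-0.393,0.18,0,0,-0.28,0]]}}

```text
clock: 5.3
tcp_pos: [0.4596, 0.1819, 0.3037]
orientation: [-2.853, -1.314, -0.0]
contact_force: [-0.6, -1.2, 0.2]
grip_width: 0.0427
```

```bash
sed -i 's/; y=y if y\[:2\]@y0>=0 else -y//' look.py; python3 - <<'E'
from look import *
go((knob(.1),.18,.67))
f=grab_frame("wrist"); cv2.imwrite("pics/w1.png",f["img"][:,:,::-1])
for t,z in [("groove0",.045),("keeper_knob",.08),("keeper_pivot",.08),("carrier",0)]:
    print(t,[(np.round(d["point"]).tolist(),np.round(onz(f,d["point"],z)[:2],3).tolist(),round(d["p"],2)) for d in tip_of(t,f)][:4])
for n,c in [("grooves",[car(.05,0),car(0,0),car(-.05,0)])]:
    print(n,[proj(f,np.r_[p,.045]).round().tolist() for p in c])
E
```

```text
t 5.3 tcp [0.4596 0.1819 0.3037] jaw -0.708 F [-0.6 -1.2  0.2] w 0.0427 q7 -1.35
[0.0877, -0.2083, 0.1396, 0.0, -0.0, -0.2192] deg 78.9
groove0 [([234.0, 188.0], [0.421, 0.207], 0.92), ([320.0, 152.0], [0.515, 0.176], 0.8), ([274.0, 169.0], [0.467, 0.195], 0.68)]
keeper_knob [([162.0, 143.0], [0.408, 0.285], 0.76)]
keeper_pivot [([343.0, 96.0], [0.56, 0.209], 0.76)]
carrier [([275.0, 163.0], [0.467, 0.193], 0.77)]
grooves [[321.0, 151.0], [276.0, 167.0], [233.0, 184.0]]
```

View pics/w1.png

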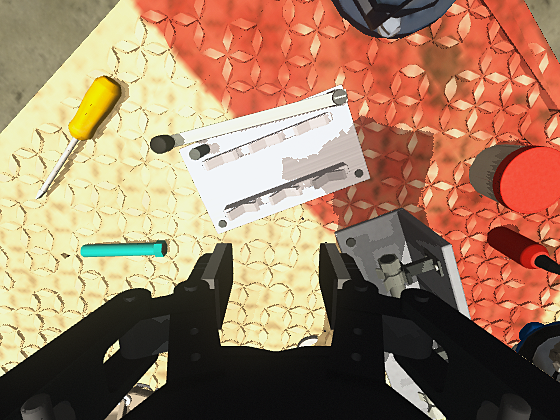

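Wrist view: knob at (162,143), stop post at (200,150), pivot at (340,97), grooves at (234,188), (274,169) and (320,152). All of this matches my model to within a few mm.

Call:
{"op": "step_arm", "data": {"commands": [[0.01,-0.03,0.02,0,0,-0.029,0.15],[0.03,-0.06,0.04,0,0,-0.058,0.15],[0.05,-0.1,0.06,0,0,-0.087,0.15],[0.06,-0.14,0.08,0,0,-0.116,0.15],[0.07,-0.18,0.1,0,0,-0.145,0.15],[0.088,-0.208,0.12,0,0,-0.174,0.15],[0.088,-0.208,0.14,0,0,-0.2,0.15],[0.088,-0.208,0.14,0,0,-0.219,0.15],[0.088,-0.208,0.14,0,0,-0.219,0.15],[0.088,-0.208,0.14,0,0,-0.219,0.15]]}}

```text
clock: 6.8
tcp_pos: [0.4112, 0.2804, 0.2343]
orientation: [1.389, 2.815, -0.0]
contact_force: [1.0, -0.6, 0.2]
grip_width: 0.0364
```

```bash
python3 - <<'E'
from look import *
K=knob(.1)
go((K,.086,.67),*[(knob(a),.086,.67) for a in (.3,.5,.7,.9,1.1)])
f=grab_frame("wrist"); cv2.imwrite("pics/w2.png",f["img"][:,:,::-1])
print([(np.round(d["point"]).tolist(),np.round(onz(f,d["point"],.08)[:2],4).tolist(),round(d["p"],2)) for d in tip_of("keeper_knob",f)])
print(proj(f,np.r_[K,.08]))
E
```

```text
t 6.8 tcp [0.4112 0.2804 0.2343] jaw 0.654 F [ 1.  -0.6  0.2] w 0.0364 q7 -0.41
[0.0071, -0.0006, 0.1888, 0.0001, 0.0003, -0.0025] deg 0.9
[0.0315, 0.0628, 0.1888, 0.0001, 0.0003, -0.0025] deg 0.9
[0.0427, 0.1297, 0.1889, 0.0001, 0.0003, -0.0025] deg 0.9
[0.0405, 0.1976, 0.1889, 0.0001, 0.0003, -0.0025] deg 0.9
[0.0248, 0.2636, 0.189, 0.0001, 0.0003, -0.0025] deg 0.9
[-0.0037, 0.3252, 0.1891, 0.0001, 0.0003, -0.0025] deg 0.9
[([274.0, 204.0], [0.4083, 0.2847], 0.83)]
[273.37269192 206.7266399 ]
```

View pics/w2.png

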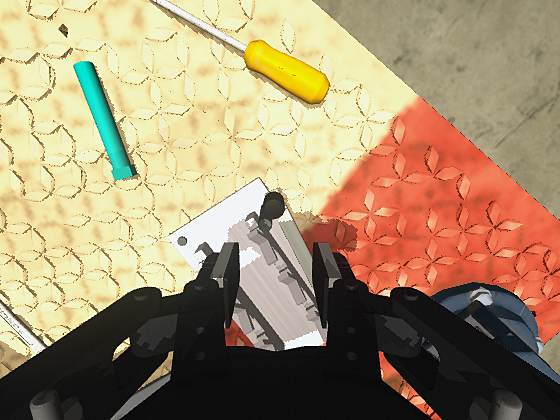

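The knob is at (274,204), where I predicted it, in line between the fingers. Descending.

Call:
{"op": "step_arm", "data": {"commands": [[0.005,0,0.04,0,0,-0.002,0.15],[0.005,0,0.08,0,0,-0.002,0.15],[0.005,0,0.11,0,0,-0.002,0.15],[0.005,0,0.14,0,0,-0.002,0.15],[0.005,0,0.16,0,0,-0.002,0.15],[0.005,0,0.175,0,0,-0.002,0.15],[0.005,0,0.187,0,0,-0.002,0.15],[0.005,0,0.187,0,0,-0.002,0.15],[0.005,0,0.187,0,0,-0.002,0.35],[0.005,0,0.187,0,0,-0.002,0.45]], "newtons": 20}}

```text
clock: 8.15
tcp_pos: [0.4099, 0.2826, 0.1412]
orientation: [1.369, 2.825, 0.001]
contact_force: [-0.1, 0.6, 0.1]
grip_width: 0.0234
```

```bash
python3 - <<'E'
from look import *
go(*[(knob(a),.086,.67) for a in (.1,.2,.3,.4,.5,.6,.7,.8,.9,1.0,1.1)])
E
```

```text
t 8.15 tcp [0.4099 0.2826 0.1412] jaw 0.668 F [-0.1  0.6  0.1] w 0.0234 q7 -0.54
[0.0017, -0.0012, 0.0026, 0.0003, 0.0003, -0.0003] deg 0.2
[0.015, 0.0301, 0.0026, 0.0003, 0.0003, -0.0003] deg 0.2
[0.0251, 0.0625, 0.0026, 0.0003, 0.0003, -0.0003] deg 0.2
[0.032, 0.0958, 0.0027, 0.0003, 0.0003, -0.0003] deg 0.2
[0.0355, 0.1296, 0.0027, 0.0003, 0.0003, -0.0003] deg 0.2
[0.0356, 0.1636, 0.0028, 0.0003, 0.0003, -0.0003] deg 0.2
[0.0323, 0.1975, 0.0028, 0.0003, 0.0003, -0.0003] deg 0.2
[0.0256, 0.2308, 0.0029, 0.0003, 0.0003, -0.0003] deg 0.2
[0.0156, 0.2633, 0.003, 0.0003, 0.0003, -0.0003] deg 0.2
[0.0025, 0.2946, 0.003, 0.0003, 0.0003, -0.0003] deg 0.2
[-0.0137, 0.3245, 0.0031, 0.0003, 0.0003, -0.0003] deg 0.2
```

Call:
{"op": "step_arm", "data": {"commands": [[0.015,0.03,0,0,0,0,0.45],[0.025,0.0625,0,0,0,0,0.45],[0.032,0.096,0,0,0,0,0.45],[0.0355,0.13,0,0,0,0,0.45],[0.0355,0.164,0,0,0,0,0.45],[0.032,0.1975,0,0,0,0,0.45],[0.0256,0.231,0,0,0,0,0.45],[0.0156,0.263,0,0,0,0,0.45],[0.0025,0.295,0,0,0,0,0.45],[-0.008,0.315,0,0,0,0,0.45]]}}

```text
clock: 9.4
tcp_pos: [0.5371, 0.3783, 0.1413]
orientation: [1.369, 2.825, 0.002]
contact_force: [-0.4, -0.2, 0.1]
grip_width: 0.0236
```

```bash
python3 - <<'E'
from look import *
go((knob(1.05),.22,.67))
f=grab_frame("top"); cv2.imwrite("pics/t3.png",f["img"][:,:,::-1])
print([(np.round(onz(f,d["point"],.08)[:2],4).tolist(),round(d["p"],2)) for d in tip_of("keeper_knob",f)], knob(1.05))
E
```

```text
t 9.4 tcp [0.5371 0.3783 0.1413] jaw 0.668 F [-0.4 -0.2  0.1] w 0.0236 q7 -0.47
[0.0017, -0.0078, -0.2652, 0.0003, 0.0002, -0.0003] deg 0.2
[] [0.53310559 0.37652645]
```

Call:
{"op": "step_arm", "data": {"commands": [[0,-0.004,0,0,0,0,0.15],[0,-0.004,0,0,0,0,0.15],[0,-0.004,-0.05,0,0,0,0.15],[0,-0.004,-0.1,0,0,0,0.15],[0,-0.004,-0.15,0,0,0,0.15],[0,-0.004,-0.2,0,0,0,0.15],[0,-0.05,-0.25,0,0,0.02,0.15],[0,-0.1,-0.28,0,0,0.04,0.15],[0,-0.15,-0.3,0,0,0.06,0.15],[0,-0.2,-0.3,0,0,0.08,0.15]]}}

```text
clock: 10.75
tcp_pos: [0.4575, 0.3155, 0.2921]
orientation: [2.034, 2.39, 0.006]
contact_force: [-0.6, -0.2, 0.6]
grip_width: 0.0361
```

```bash
python3 - <<'E'
from look import *
go(((.48,.005),.25,-.325))
f=grab_frame("top"); cv2.imwrite("pics/t3.png",f["img"][:,:,::-1])
for t,z in [("keeper_knob",.08),("keeper_pivot",.08),("pin0",.09),("clip0",.09)]:
  print(t,[(np.round(onz(f,d["point"],z)[:2],4).tolist(),round(d["p"],2)) for d in tip_of(t,f)])
E
```

```text
t 10.75 tcp [0.4575 0.3155 0.2921] jaw 0.16 F [-0.6 -0.2  0.6] w 0.0361 q7 -0.81
[-0.6202, -0.0547, -0.0239, 0.0008, -0.0002, 0.0773] deg 27.8
keeper_knob [([0.5328, 0.3682], 0.72)]
keeper_pivot [([0.5584, 0.2071], 0.81)]
pin0 [([0.4787, 0.0041], 0.54), ([0.449, -0.0988], 0.48)]
clip0 [([0.4164, -0.201], 0.87), ([0.4869, 0.0113], 0.7), ([0.4375, -0.1027], 0.66)]
```

Call:
{"op": "step_arm", "data": {"commands": [[-0.06,-0.005,0,0,0,0.01,0.15],[-0.15,-0.015,-0.02,0,0,0.03,0.15],[-0.25,-0.025,-0.02,0,0,0.05,0.15],[-0.35,-0.03,-0.02,0,0,0.077,0.15],[-0.45,-0.04,-0.02,0,0,0.077,0.15],[-0.55,-0.05,-0.02,0,0,0.077,0.15],[-0.6,-0.055,0,0,0,0.077,0.15],[-0.62,-0.055,0.04,0,0,0.077,0.15],[-0.62,-0.055,0.06,0,0,0.077,0.15],[-0.62,-0.055,0.06,0,0,0.077,0.15]]}}

```text
clock: 12.25
tcp_pos: [0.4831, 0.0066, 0.2606]
orientation: [2.543, 1.844, 0.004]
contact_force: [-0.3, -0.1, 0.2]
grip_width: 0.0363
```

```bash
python3 - <<'E'
from look import *
go(((.48,.005),.18,-.325))
f=grab_frame("wrist"); cv2.imwrite("pics/w4.png",f["img"][:,:,::-1])
for t,z in [("pin0",.09),("clip0",.09),("rack",0)]:
  print(t,[(np.round(d["point"]).tolist(),np.round(onz(f,d["point"],z)[:2],4).tolist(),round(d["p"],2)) for d in tip_of(t,f)])
for d in masks_of("pin0",f):
    if d["p"]<.3: continue
    v,u=np.nonzero(d["pixels"]); m=np.array([onz(f,(a,b),.09)[:2] for a,b in zip(u,v)])
    box=cv2.minAreaRect(m.astype(np.float32)*1000); print(round(d["p"],2),len(m),box)
print(proj(f,(.48,.005,.09)))
E
```

```text
t 12.25 tcp [0.4831 0.0066 0.2606] jaw -0.316 F [-0.3 -0.1  0.2] w 0.0363 q7 -0.61
[-0.0051, -0.0049, 0.0533, 0.0003, -0.0003, 0.0015] deg 0.5
pin0 [([272.0, 322.0], [0.4459, -0.0957], 0.78), ([273.0, 205.0], [0.4818, 0.0084], 0.61)]
clip0 [([271.0, 321.0], [0.4459, -0.0941], 0.92), ([276.0, 201.0], [0.4848, 0.0103], 0.65)]
rack [([279.0, 274.0], [0.4531, -0.0992], 0.66)]
0.84 2035 ((482.5018005371094, 8.578372955322266), (107.23133850097656, 17.520618438720703), 71.25890350341797)
0.66 1288 ((451.23779296875, -83.04631042480469), (86.6214828491211, 17.184432983398438), 71.25890350341797)
0.46 14365 ((469.58270263671875, 140.96194458007812), (43.08582305908203, 149.27334594726562), 71.89644622802734)
[272.3875896  209.27854233]
```

View pics/w4.png

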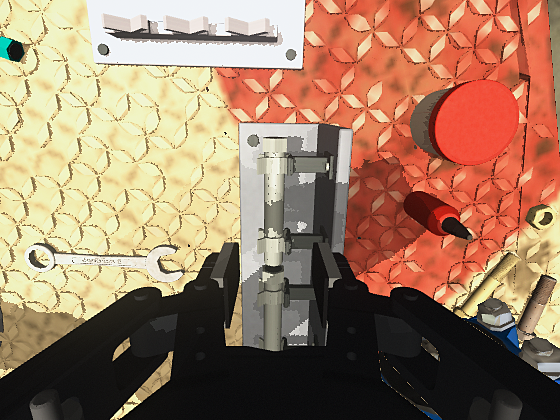

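The pin lies at (273,205), level and centred between its two clips at rows 165 and 245. Hex end is at the top of the picture. Target (0.4825, 0.009), yaw −0.327.

```bash
python3 - <<'E'
from look import *
go(((.4825,.009),.09,-.327))
E
```

```text
t 12.5 tcp [0.4834 0.0064 0.2618] jaw -0.317 F [0.4 0.8 0. ] w 0.0362 q7 -0.61
[0.0039, -0.0045, 0.2359, 0.0007, -0.0003, 0.0017] deg 0.7
```

Call:
{"op": "step_arm", "data": {"commands": [[0.004,-0.0035,0.04,0.0005,0,0.0017,0.15],[0.004,-0.0035,0.08,0.0005,0,0.0017,0.15],[0.004,-0.0035,0.12,0.0005,0,0.0017,0.15],[0.004,-0.0035,0.15,0.0005,0,0.0017,0.15],[0.004,-0.0035,0.18,0.0005,0,0.0017,0.15],[0.004,-0.0035,0.205,0.0005,0,0.0017,0.15],[0.004,-0.0035,0.22,0.0005,0,0.0017,0.15],[0.004,-0.0035,0.232,0.0005,0,0.0017,0.15],[0.004,-0.0035,0.236,0.0005,0,0.0017,0.15],[0.004,-0.0035,0.236,0.0005,0,0.0017,0.15]]}}

```text
clock: 13.75
tcp_pos: [0.483, 0.0089, 0.144]
orientation: [2.553, 1.83, 0.004]
contact_force: [-0.8, -0.2, 0.8]
grip_width: 0.0365
```

Call:
{"op": "step_arm", "data": {"commands": [[0,0,0,0,0,0,0.4],[0,0,0,0,0,0,0.5],[0,0,0,0,0,0,0.6],[0,0,0,0,0,0,0.7],[0,0,0,0,0,0,1],[0,0,0,0,0,0,1],[0,0,0,0,0,0,1],[0,0,0,0,0,0,1],[0,0,0,0,0,0,1],[0,0,0,0,0,0,1]], "newtons": 60}}

```text
clock: 15.0
tcp_pos: [0.4827, 0.009, 0.1441]
orientation: [-2.553, -1.83, -0.003]
contact_force: [-3.6, 0.9, 6.2]
grip_width: 0.0139
```

```bash
python3 - <<'E'
from look import *
o=readout.get_obs(); p=np.array(o["tcp_pos"])[:2]; x=ax(-.327)[:,0]
go((p-.03*x,.09,-.327))
E
```

```text
t 15.0 tcp [0.4827 0.009  0.1441] jaw -0.327 F [-3.6  0.9  6.2] w 0.0139 q7 -0.75
[-0.0, -0.06, 0.0004, 0.0002, -0.0003, -0.0] deg 0.1
```

Call:
{"op": "step_arm", "data": {"commands": [[0,-0.006,0,0,0,0,1],[0,-0.012,0,0,0,0,1],[0,-0.018,0,0,0,0,1],[0,-0.024,0,0,0,0,1],[0,-0.03,0,0,0,0,1],[0,-0.036,0,0,0,0,1],[0,-0.042,0,0,0,0,1],[0,-0.048,0,0,0,0,1],[0,-0.054,0,0,0,0,1],[0,-0.06,0,0,0,0,1]]}}

```text
clock: 16.25
tcp_pos: [0.4541, 0.0187, 0.1441]
orientation: [-2.553, -1.83, -0.003]
contact_force: [0.2, -1.4, -0.5]
grip_width: 0.0142
```

```bash
python3 - <<'E'
from look import *
go(((.4825,.009),.09,-.327))
f=grab_frame("wrist"); cv2.imwrite("pics/w5.png",f["img"][:,:,::-1])
E
```

```text
t 16.25 tcp [0.4541 0.0187 0.1441] jaw -0.327 F [ 0.2 -1.4 -0.5] w 0.0142 q7 -0.78
[-0.0002, 0.06, 0.0005, 0.0002, -0.0003, -0.0] deg 0.1
```

View pics/w5.png

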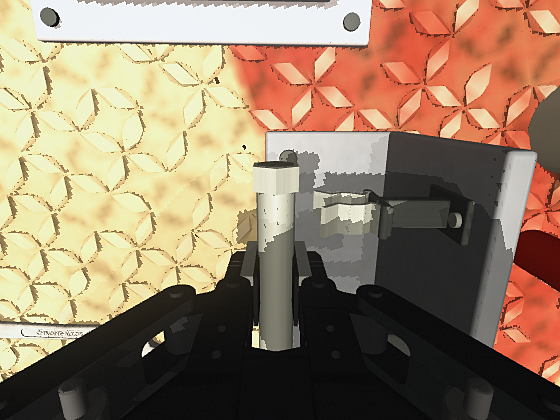

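The pin is out of the clips and straight in the jaws, with its hex end at rows 162–193. Next I check its lengthwise and height offset in the grip.

```bash
python3 - <<'E'
from look import *
f=grab_frame("wrist"); o=readout.get_obs(); p=np.array(o["tcp_pos"])
y=ax(-.327)[:,1]; x=ax(-.327)[:,0]
for zc in (.086,.09,.094):
  print(zc,"end top",proj(f,np.r_[p[:2]+.052*y,zc+.0095]).round(1),"end bot-edge",proj(f,np.r_[p[:2]+.052*y,zc-.0]).round(1),"hex start top",proj(f,np.r_[p[:2]+.042*y,zc+.0095]).round(1),
   "hex sides",proj(f,np.r_[p[:2]+.042*y-.0097*x,zc]).round(1),proj(f,np.r_[p[:2]+.042*y+.0097*x,zc]).round(1), "shank",proj(f,np.r_[p[:2]+.035*y-.008*x,zc]).round(1),proj(f,np.r_[p[:2]+.035*y+.008*x,zc]).round(1))
G=[car(.05,0),car(0,0),car(-.05,0)]; print(np.round(G,3).tolist())
go((p[:2],.18,-.327),(G[2],.18,-.35),(G[1],.18,-.35))
E
python3 -c "
import cv2;a=cv2.imread('pics/w5.png')[140:220,230:320];cv2.imwrite('pics/w5c.png',cv2.resize(a,None,fx=6,fy=6,interpolation=cv2.INTER_NEAREST))"
```

```text
0.086 end top [276.3 167.1] end bot-edge [276.3 163.2] hex start top [276.3 192.7] hex sides [253.  187.1] [299.5 187.1] shank [257.4 203.2] [295.1 203.2]
0.09 end top [276.4 168.9] end bot-edge [276.3 164.8] hex start top [276.3 195.3] hex sides [252.4 189.3] [300.2 189.3] shank [256.8 205.9] [295.7 205.9]
0.094 end top [276.4 170.8] end bot-edge [276.3 166.5] hex start top [276.4 198. ] hex sides [251.6 191.7] [301.  191.7] shank [256.3 208.7] [296.3 208.7]
[[0.517, 0.177], [0.47, 0.194], [0.423, 0.211]]
t 16.35 tcp [0.4539 0.0187 0.144 ] jaw -0.327 F [-0.2 -0.1 -1.5] w 0.0142 q7 -0.78
[0.0003, 0.0002, -0.1797, 0.0001, -0.0003, 0.0] deg 0.1
[0.3449, -0.1819, -0.1793, 0.0001, -0.0003, 0.0037] deg 1.3
[0.3426, -0.0819, -0.1792, 0.0001, -0.0003, 0.0037] deg 1.3
```

View pics/w5c.png

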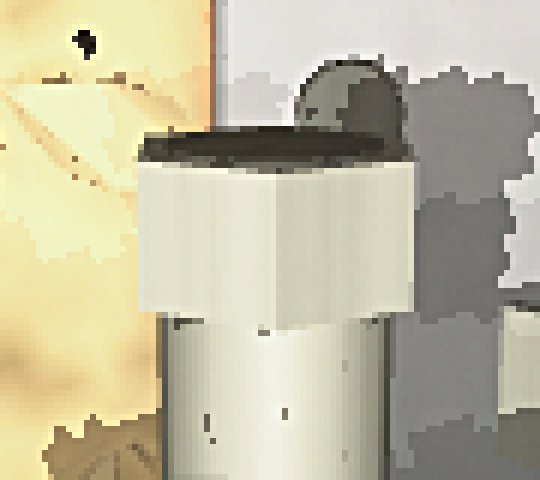

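```bash
python3 - <<'E'
from look import *
t=grab_frame("top"); s=grab_frame("scene")
for nm,tp,st,sb in [("post",(110+111/2.2,110+239/2.2),(90+228/2.3,130+133/2.3),(90+228/2.3,130+163/2.3)),("pivot",(110+163/2.2,110+114/2.2),(90+348/2.3,130+108/2.3),(90+348/2.3,130+137/2.3))]:
    for z in (.05,.06,.07,.08,.09,.1):
        w=onz(t,tp,z); c=ax(CY).T@(w[:2]-CO); print(nm,z,c.round(3),proj(s,w).round(1),"scene top/bot",np.round(st),np.round(sb))
E
```

```text
post 0.05 [-0.074  0.038] [188.2 190.1] scene top/bot [189. 188.] [189. 201.]
post 0.06 [-0.075  0.035] [188.1 187.3] scene top/bot [189. 188.] [189. 201.]
post 0.07 [-0.075  0.031] [188.1 184.5] scene top/bot [189. 188.] [189. 201.]
post 0.08 [-0.075  0.027] [188.1 181.7] scene top/bot [189. 188.] [189. 201.]
post 0.09 [-0.076  0.024] [188.  178.8] scene top/bot [189. 188.] [189. 201.]
post 0.1 [-0.076  0.02 ] [188.  175.8] scene top/bot [189. 188.] [189. 201.]
pivot 0.05 [0.079 0.044] [240.8 179.8] scene top/bot [241. 177.] [241. 190.]
pivot 0.06 [0.078 0.04 ] [240.6 177.2] scene top/bot [241. 177.] [241. 190.]
pivot 0.07 [0.076 0.036] [240.3 174.6] scene top/bot [241. 177.] [241. 190.]
pivot 0.08 [0.074 0.033] [240.1 171.9] scene top/bot [241. 177.] [241. 190.]
pivot 0.09 [0.072 0.029] [239.8 169.2] scene top/bot [241. 177.] [241. 190.]
pivot 0.1 [0.07  0.025] [239.6 166.4] scene top/bot [241. 177.] [241. 190.]
```

Both posts are only about 60–65 mm tall, so they clear the gripper body. Lifting and carrying to groove 1.

Call:
{"op": "step_arm", "data": {"commands": [[0,0,-0.06,0,0,0,1],[0,0,-0.12,0,0,0,1],[0.02,0,-0.17,0,0,0,1],[0.08,-0.02,-0.18,0,0,0.0037,1],[0.14,-0.035,-0.18,0,0,0.0037,1],[0.2,-0.05,-0.18,0,0,0.0037,1],[0.26,-0.065,-0.18,0,0,0.0037,1],[0.32,-0.08,-0.18,0,0,0.0037,1],[0.3426,-0.082,-0.18,0,0,0.0037,1],[0.3426,-0.082,-0.18,0,0,0.0037,1]]}}

```text
clock: 17.7
tcp_pos: [0.4705, 0.194, 0.2343]
orientation: [-2.574, -1.801, -0.003]
contact_force: [-0.1, 0.1, -1.4]
grip_width: 0.014
```

```bash
python3 - <<'E'
from look import *
go((car(0,0),.12,CY))
f=grab_frame("wrist"); cv2.imwrite("pics/w6.png",f["img"][:,:,::-1])
print([(np.round(d["point"]).tolist(),np.round(onz(f,d["point"],.045)[:2],4).tolist(),round(d["p"],2)) for d in tip_of("groove0",f)])
for d in masks_of("carrier",f)[:1]:
    v,u=np.nonzero(d["pixels"]); print("extent",d["extent"])
print("V tops",[proj(f,np.r_[car(x,.03),.049]).round().tolist() for x in (.05,0,-.05)], "V bottom outer face",[proj(f,np.r_[car(x,.035),.034]).round().tolist() for x in (.05,0,-.05)],"plate edge",[proj(f,np.r_[car(x,.057),.008]).round().tolist() for x in (.1,-.1)])
E
```

```text
t 17.7 tcp [0.4705 0.194  0.2343] jaw -0.349 F [-0.1  0.1 -1.4] w 0.014 q7 -1.09
[-0.0006, -0.001, 0.1207, 0.0002, -0.0003, 0.0001] deg 0.1
[([214.0, 202.0], [0.4201, 0.21], 0.66), ([330.0, 205.0], [0.5132, 0.1735], 0.59)]
extent [278.6, 124.2, 222.4, 248.4]
V tops [[336.0, 166.0], [275.0, 166.0], [214.0, 166.0]] V bottom outer face [[333.0, 158.0], [275.0, 158.0], [217.0, 158.0]] plate edge [[384.0, 130.0], [167.0, 130.0]]
```

View pics/w6.png

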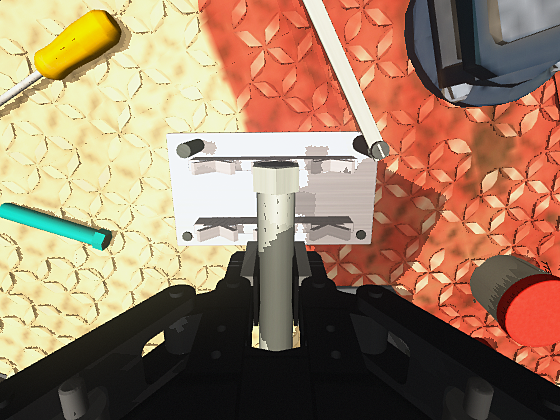

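Pin in hand at (276,165), over the middle groove. Plate edges and end grooves match the model to 1–2 mm, so I apply a small correction and lower.

```bash
sed -i 's/RY,CY=-.325,-.35/RY,CY=-.327,-.342/; s/CO=np.array(\[.470,.194\])/CO=np.array([.4685,.1935])/' look.py; python3 - <<'E'
from look import *
go((car(0,0),.047,CY))
E
```

```text
t 17.85 tcp [0.4705 0.1924 0.2342] jaw -0.352 F [-0.6 -0.  -1.5] w 0.014 q7 -1.09
[0.0005, -0.0047, 0.2665, 0.0002, -0.0001, -0.0016] deg 0.6
```

Call:
{"op": "step_arm", "data": {"commands": [[0,-0.004,0.04,0,0,-0.001,1],[0,-0.004,0.08,0,0,-0.001,1],[0,-0.004,0.12,0,0,-0.001,1],[0,-0.004,0.16,0,0,-0.001,1],[0,-0.004,0.19,0,0,-0.001,1],[0,-0.004,0.215,0,0,-0.001,1],[0,-0.004,0.235,0,0,-0.001,1],[0,-0.004,0.25,0,0,-0.001,1],[0,-0.004,0.26,0,0,-0.001,1],[0,-0.004,0.266,0,0,-0.001,1]]}}

```text
clock: 19.1
tcp_pos: [0.4688, 0.1932, 0.101]
orientation: [2.57, 1.806, 0.002]
contact_force: [-0.4, 0.3, -0.2]
grip_width: 0.014
```

```bash
python3 - <<'E'
from look import *
go((car(0,0),.045,CY))
E
```

```text
t 19.1 tcp [0.4688 0.1932 0.101 ] jaw -0.346 F [-0.4  0.3 -0.2] w 0.014 q7 -1.24
[0.0003, -0.0007, 0.0042, 0.0002, -0.0001, -0.0006] deg 0.2
```

Ease down 2 mm, open to 36 mm, then rise.

Call:
{"op": "step_arm", "data": {"commands": [[0,0,0.002,0,0,0,1],[0,0,0.004,0,0,0,1],[0,0,0.004,0,0,0,0.6],[0,0,0.004,0,0,0,0.4],[0,0,0.004,0,0,0,0.15],[0,0,0.004,0,0,0,0.15],[0,0,0.004,0,0,0,0.15],[0,0,-0.01,0,0,0,0.15],[0,0,-0.03,0,0,0,0.15],[0,0,-0.06,0,0,0,0.15]]}}

```text
clock: 20.35
tcp_pos: [0.4687, 0.1932, 0.1319]
orientation: [2.57, 1.806, 0.002]
contact_force: [0.6, 0.4, -0.0]
grip_width: 0.0362
```

```bash
python3 - <<'E'
from look import *
p=np.array([.4475,-.0945])
go((car(0,0),.2,CY),((.45,.03),.22,RY),(p,.18,RY))
E
```

```text
t 20.35 tcp [0.4687 0.1932 0.1319] jaw -0.346 F [ 0.6  0.4 -0. ] w 0.0362 q7 -1.2
[0.0006, -0.0003, -0.244, 0.0002, -0.0001, -0.0006] deg 0.2
[-0.3196, 0.0757, -0.2841, 0.0002, -0.0001, -0.003] deg 1.1
[-0.5556, 0.1553, -0.2042, 0.0002, -0.0001, -0.003] deg 1.1
```

Call:
{"op": "step_arm", "data": {"commands": [[0,0,-0.1,0,0,0,0.15],[0,0,-0.2,0,0,0,0.15],[-0.06,0.015,-0.27,0,0,-0.003,0.15],[-0.15,0.04,-0.28,0,0,-0.003,0.15],[-0.25,0.06,-0.28,0,0,-0.003,0.15],[-0.35,0.09,-0.28,0,0,-0.003,0.15],[-0.45,0.125,-0.27,0,0,-0.003,0.15],[-0.54,0.15,-0.24,0,0,-0.003,0.15],[-0.5556,0.155,-0.22,0,0,-0.003,0.15],[-0.5556,0.155,-0.22,0,0,-0.003,0.15]]}}

```text
clock: 21.6
tcp_pos: [0.447, -0.0943, 0.2418]
orientation: [-2.554, -1.829, -0.001]
contact_force: [0.3, 1.2, -0.1]
grip_width: 0.0364
```

```bash
python3 - <<'E'
from look import *
f=grab_frame("wrist"); cv2.imwrite("pics/w7.png",f["img"][:,:,::-1])
for t,z in [("pin0",.09),("clip0",.09)]:
  print(t,[(np.round(d["point"]).tolist(),np.round(onz(f,d["point"],z)[:2],4).tolist(),round(d["p"],2)) for d in tip_of(t,f)])
for d in masks_of("pin0",f):
    v,u=np.nonzero(d["pixels"]); m=np.array([onz(f,(a,b),.09)[:2] for a,b in zip(u,v)])
    print(round(d["p"],2),np.round(d["extent"]),cv2.minAreaRect(m.astype(np.float32)*1000))
go(((.4475,-.0945),.09,RY))
t=grab_frame("top"); 
for d in masks_of("pin0",t):
    v,u=np.nonzero(d["pixels"]); 
    for z in (.045,.09):
        m=np.array([onz(t,(a,b),z)[:2] for a,b in zip(u,v)]); b=cv2.minAreaRect(m.astype(np.float32)*1000); print("top",round(d["p"],2),np.round(d["extent"]),z,np.round(b[0]),np.round(b[1]),round(b[2],1), ax(CY).T@(np.array(b[0])/1000-CO))
E
```

```text
pin0 [([277.0, 212.0], [0.4481, -0.094], 0.76)]
clip0 [([276.0, 341.0], [0.4109, -0.2016], 0.86), ([276.0, 214.0], [0.4466, -0.095], 0.74), ([279.0, 51.0], [0.4846, 0.0092], 0.66)]
0.56 [279. 211.  29. 142.] ((446.4475402832031, -95.86317443847656), (107.88770294189453, 18.939908981323242), 70.58393859863281)
t 21.8 tcp [ 0.4479 -0.0929  0.2425] jaw -0.324 F [-0.1  0.6  0.7] w 0.0362 q7 -0.38
[-0.0035, -0.0002, 0.1972, 0.0004, -0.0002, 0.0005] deg 0.2
top 0.78 [167. 287.  33.  37.] 0.045 [248. 225.] [ 16. 102.] 52.0 [-0.21842885 -0.04428477]
top 0.78 [167. 287.  33.  37.] 0.09 [249. 212.] [15. 97.] 52.0 [-0.21329464 -0.05648053]
top 0.6 [188. 198.  43.  17.] 0.045 [465. 194.] [109.  18.] 69.5 [-0.00348768 -0.00043135]
top 0.6 [188. 198.  43.  17.] 0.09 [456. 182.] [104.  17.] 69.5 [-0.00835139 -0.01466691]
```

View pics/w7.png

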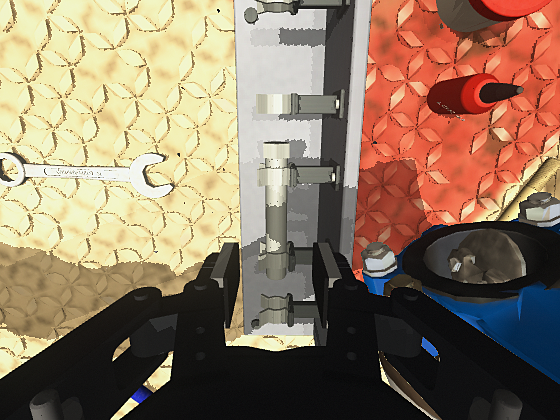

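```bash
python3 - <<'E'
from look import *
f=grab_frame("wrist"); t=grab_frame("top")
cv2.imwrite("pics/t8.png",cv2.resize(t["img"][120:240,270:420,::-1],None,fx=5,fy=5,interpolation=cv2.INTER_CUBIC))
for z in np.arange(0,.26,.02):
    w=onz(f,(362,262),z); print(round(z,2),"rel pin(rack axes)",(ax(RY).T@(w[:2]-[.447,-.095])).round(3),"top px",proj(t,w).round(1), "crop",((proj(t,w)-[270,120])*5).round())
E
```

```text
0.0 rel pin(rack axes) [ 0.096 -0.084] top px [345.2 189.1] crop [376. 346.]
0.02 rel pin(rack axes) [ 0.089 -0.073] top px [341.8 188.2] crop [359. 341.]
0.04 rel pin(rack axes) [ 0.083 -0.063] top px [338.2 187.2] crop [341. 336.]
0.06 rel pin(rack axes) [ 0.077 -0.053] top px [334.6 186.2] crop [323. 331.]
0.08 rel pin(rack axes) [ 0.071 -0.043] top px [330.8 185.1] crop [304. 325.]
0.1 rel pin(rack axes) [ 0.065 -0.033] top px [326.8 184. ] crop [284. 320.]
0.12 rel pin(rack axes) [ 0.059 -0.023] top px [322.6 182.8] crop [263. 314.]
0.14 rel pin(rack axes) [ 0.053 -0.013] top px [318.3 181.6] crop [241. 308.]
0.16 rel pin(rack axes) [ 0.046 -0.003] top px [313.7 180.3] crop [219. 302.]
0.18 rel pin(rack axes) [0.04  0.007] top px [309. 179.] crop [195. 295.]
0.2 rel pin(rack axes) [0.034 0.017] top px [304.  177.6] crop [170. 288.]
0.22 rel pin(rack axes) [0.028 0.027] top px [298.8 176.1] crop [144. 281.]
0.24 rel pin(rack axes) [0.022 0.037] top px [293.3 174.6] crop [116. 273.]
```

View pics/t8.png

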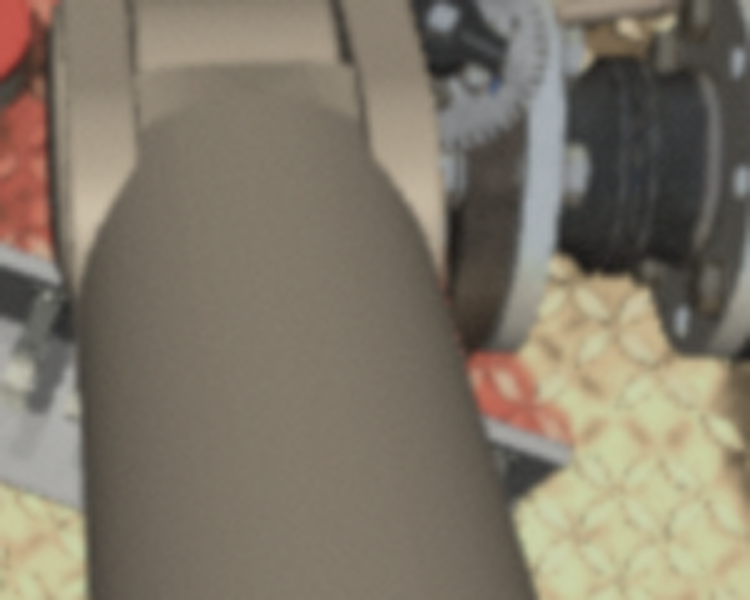

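In the wrist view the pin is at (277,212), centred between its clips. The blue pump bolt at (378,258) is about 70 mm behind the pin and low down, so it is clear of the gripper body. Descending.

Call:
{"op": "step_arm", "data": {"commands": [[-0.0045,0,0.03,0,0,0.0005,0.15],[-0.0045,0,0.06,0,0,0.0005,0.15],[-0.0045,0,0.09,0,0,0.0005,0.15],[-0.0045,0,0.12,0,0,0.0005,0.15],[-0.0045,0,0.145,0,0,0.0005,0.15],[-0.0045,0,0.165,0,0,0.0005,0.15],[-0.0045,0,0.18,0,0,0.0005,0.15],[-0.0045,0,0.192,0,0,0.0005,0.15],[-0.0045,0,0.197,0,0,0.0005,0.15],[-0.0045,0,0.197,0,0,0.0005,0.15]]}}

```text
clock: 23.25
tcp_pos: [0.4471, -0.0959, 0.1439]
orientation: [2.554, 1.827, 0.002]
contact_force: [-2.0, 0.0, 2.7]
grip_width: 0.0362
```

Call:
{"op": "step_arm", "data": {"commands": [[0,0,0,0,0,0,0.4],[0,0,0,0,0,0,0.5],[0,0,0,0,0,0,0.6],[0,0,0,0,0,0,0.7],[0,0,0,0,0,0,1],[0,0,0,0,0,0,1],[0,0,0,0,0,0,1],[0,0,0,0,0,0,1],[0,0,0,0,0,0,1],[0,0,0,0,0,0,1]], "newtons": 60}}

```text
clock: 24.5
tcp_pos: [0.4468, -0.0958, 0.1438]
orientation: [2.554, 1.828, 0.002]
contact_force: [-3.8, 0.7, 6.1]
grip_width: 0.0139
```

```bash
python3 - <<'E'
from look import *
o=readout.get_obs(); p=np.array(o["tcp_pos"])[:2]; x=ax(RY)[:,0]
go((p-.03*x,.09,RY)); print(np.linalg.norm(p-.03*x))
E
```

```text
t 24.5 tcp [ 0.4468 -0.0958  0.1438] jaw -0.328 F [-3.8  0.7  6.1] w 0.0139 q7 -0.5
[-0.0001, -0.06, -0.0002, 0.0002, -0.0001, -0.0002] deg 0.1
0.42715652607484783
```

Call:
{"op": "step_arm", "data": {"commands": [[0,-0.006,0,0,0,0,1],[0,-0.012,0,0,0,0,1],[0,-0.018,0,0,0,0,1],[0,-0.024,0,0,0,0,1],[0,-0.03,0,0,0,0,1],[0,-0.036,0,0,0,0,1],[0,-0.042,0,0,0,0,1],[0,-0.048,0,0,0,0,1],[0,-0.052,0,0,0,0,1],[0,-0.056,0,0,0,0,1]]}}

```text
clock: 25.75
tcp_pos: [0.4202, -0.0868, 0.1438]
orientation: [2.554, 1.828, 0.002]
contact_force: [0.3, 0.4, -2.2]
grip_width: 0.0141
```

Call:
{"op": "step_arm", "data": {"commands": [[0,0,-0.02,0,0,0,1],[0,0,-0.05,0,0,0,1],[0,0,-0.1,0,0,0,1],[0,0,-0.15,0,0,0,1],[0,0,-0.2,0,0,0,1],[0.05,0.02,-0.22,0,0,0,1],[0.1,0.03,-0.22,0,0,0,1],[0.15,0.04,-0.22,0,0,0,1],[0.2,0.04,-0.22,0,0,0,1],[0.2,0.04,-0.22,0,0,0,1]]}}

```text
clock: 27.0
tcp_pos: [0.4719, 0.0035, 0.2551]
orientation: [2.551, 1.832, 0.005]
contact_force: [0.8, -1.4, -1.5]
grip_width: 0.0141
```

```bash
python3 - <<'E'
from look import *
go((car(-.05,0),.18,CY))
f=grab_frame("wrist"); cv2.imwrite("pics/w9.png",f["img"][:,:,::-1])
p=np.array(readout.get_obs()["tcp_pos"]); z=p[2]-.0539
y=ax(RY)[:,1]
print("expect end top",proj(f,np.r_[p[:2]+.052*y,z+.0095]).round(1),"hex start",proj(f,np.r_[p[:2]+.042*y,z+.0095]).round(1))
cv2.imwrite("pics/w9c.png",cv2.resize(f["img"][130:360,220:340,::-1],None,fx=2.5,fy=2.5))
E
```

```text
t 27.0 tcp [0.4719 0.0035 0.2551] jaw -0.325 F [ 0.8 -1.4 -1.5] w 0.0141 q7 -0.61
[0.3596, -0.2279, 0.0425, 0.0004, -0.0003, 0.0027] deg 1.0
expect end top [275.7 172.9] hex start [275.7 199. ]
```

View pics/w9c.png

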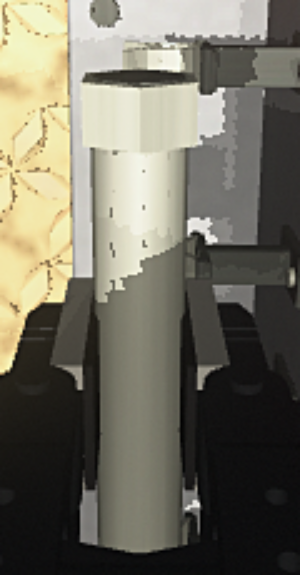

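Pin gripped straight. Its hex end is about 2–3 mm further out than the first pin's, so I place with a −2.5 mm offset along y into groove 2.

Call:
{"op": "step_arm", "data": {"commands": [[0.04,-0.03,0,0,0,0,1],[0.09,-0.06,0,0,0,0.001,1],[0.14,-0.09,0,0,0,0.0015,1],[0.19,-0.12,0,0,0,0.002,1],[0.24,-0.15,0,0,0,0.0027,1],[0.29,-0.18,0,0,0,0.0027,1],[0.33,-0.21,0,0,0,0.0027,1],[0.355,-0.228,0.02,0,0,0.0027,1],[0.355,-0.228,0.03,0,0,0.0027,1],[0.355,-0.228,0.04,0,0,0.0027,1]]}}

```text
clock: 28.3
tcp_pos: [0.4209, 0.2053, 0.2346]
orientation: [2.568, 1.805, 0.002]
contact_force: [-0.9, -0.4, -1.6]
grip_width: 0.0141
```

```bash
python3 - <<'E'
from look import *
f=grab_frame("wrist")
p=np.array(readout.get_obs()["tcp_pos"]); z=p[2]-.0539; y=ax(CY)[:,1]
print("expect end top",proj(f,np.r_[p[:2]+.052*y,z+.0095]).round(1)); cv2.imwrite("pics/w10.png",f["img"][:,:,::-1])
for n,zz,t in (("groove0",.045,"point"),): print([(np.round(onz(f,d["point"],zz)[:2],4).tolist(),round(d["p"],2)) for d in tip_of(n,f)])
for d in masks_of("pin0",f): print(round(d["p"],2),np.round(d["extent"],1))
go((car(-.05,-.0025),.047,CY))
E
```

```text
expect end top [274.8 169.1]
[([0.5128, 0.1753], 0.73), ([0.4672, 0.1956], 0.68)]
0.92 [333.6 200.4  25.3 119. ]
0.8 [278.1 254.7  49.7 193.6]
0.77 [105.2 220.7 108.8  47.8]
0.47 [337.7 120.7 239.2 241.4]
t 28.45 tcp [0.4207 0.2055 0.2345] jaw -0.345 F [ 0.6  0.  -1.2] w 0.0144 q7 -1.15
[0.0043, -0.0025, 0.2672, 0.0003, 0.0, -0.0006] deg 0.2
```

View pics/w10.png

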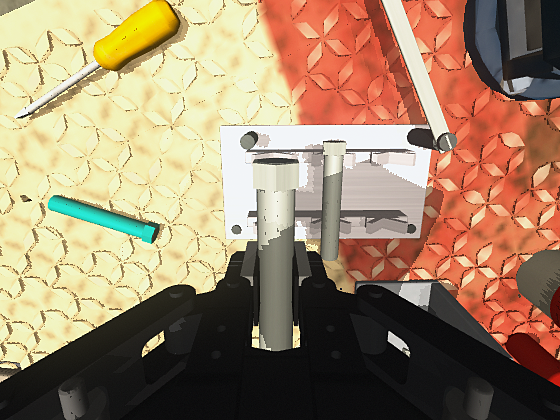

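The first pin lies in the middle groove at (333,200). The second, end at (274,163), is over the near groove and about 2 mm off lengthwise, as I allowed for. Lowering.

Call:
{"op": "step_arm", "data": {"commands": [[0.004,-0.0025,0.04,0,0,-0.0006,1],[0.004,-0.0025,0.08,0,0,-0.0006,1],[0.004,-0.0025,0.12,0,0,-0.0006,1],[0.004,-0.0025,0.16,0,0,-0.0006,1],[0.004,-0.0025,0.19,0,0,-0.0006,1],[0.004,-0.0025,0.215,0,0,-0.0006,1],[0.004,-0.0025,0.235,0,0,-0.0006,1],[0.004,-0.0025,0.25,0,0,-0.0006,1],[0.004,-0.0025,0.26,0,0,-0.0006,1],[0.004,-0.0025,0.267,0,0,-0.0006,1]]}}

```text
clock: 29.7
tcp_pos: [0.4205, 0.2079, 0.1009]
orientation: [2.565, 1.811, 0.002]
contact_force: [0.6, -0.3, -2.2]
grip_width: 0.014
```

Call:
{"op": "step_arm", "data": {"commands": [[0,0,0.003,0,0,0,1],[0,0,0.005,0,0,0,1],[0,0,0.005,0,0,0,0.6],[0,0,0.005,0,0,0,0.4],[0,0,0.005,0,0,0,0.15],[0,0,0.005,0,0,0,0.15],[0,0,0.005,0,0,0,0.15],[0,0,-0.01,0,0,0,0.15],[0,0,-0.03,0,0,0,0.15],[0,0,-0.06,0,0,0,0.15]]}}

```text
clock: 30.95
tcp_pos: [0.4204, 0.2079, 0.1318]
orientation: [2.565, 1.811, 0.002]
contact_force: [-0.1, -0.1, 0.3]
grip_width: 0.0362
```

Call:
{"op": "step_arm", "data": {"commands": [[0,0,-0.1,0,0,0,0.15],[0,0,-0.2,0,0,0,0.15],[-0.05,0.02,-0.25,0,0,0,0.15],[-0.1,0.05,-0.25,0,0,0,0.15],[-0.1,0.08,-0.25,0,0,0,0.15],[-0.1,0.1,-0.25,0,0,0,0.15],[-0.1,0.1,-0.25,0,0,0,0.15],[-0.1,0.1,-0.25,0,0,0,0.15],[-0.1,0.1,-0.25,0,0,0,0.15],[-0.1,0.1,-0.25,0,0,0,0.15]]}}

```text
clock: 32.2
tcp_pos: [0.4503, 0.1444, 0.2568]
orientation: [2.565, 1.812, 0.001]
contact_force: [-1.0, -0.5, 0.1]
grip_width: 0.0364
```

```bash
python3 - <<'E'
from look import *
f=grab_frame("wrist"); cv2.imwrite("pics/w11.png",f["img"][:,:,::-1])
for z in (.045,.055,.035):
  for d in masks_of("pin0",f):
    v,u=np.nonzero(d["pixels"]); m=np.array([onz(f,(a,b),z)[:2] for a,b in zip(u,v)]); b=cv2.minAreaRect(m.astype(np.float32)*1000); print(z,round(d["p"],2),np.round(d["extent"]),np.round(b[1]),round(b[2],1), (ax(CY).T@(np.array(b[0])/1000-CO)).round(4))
f=f; print([(np.round(d["point"]).tolist(),np.round(onz(f,d["point"],.08)[:2],4).tolist(),round(d["p"],2)) for d in tip_of("keeper_knob",f)])
print("grooves",[(np.round(d["point"]).tolist(),round(d["p"],2)) for d in tip_of("groove0",f)])
go((knob(1.0),.22,.67))
E
```

```text
0.045 0.64 [ 62. 169. 108.  48.] [19. 99.] 50.9 [-0.1945 -0.027 ]
0.045 0.62 [219. 135.  28. 125.] [105.  19.] 69.7 [-0.0517 -0.001 ]
0.045 0.56 [274. 143.  21. 118.] [106.  19.] 71.0 [-0.0007 -0.008 ]
0.055 0.64 [ 62. 169. 108.  48.] [18. 96.] 50.9 [-0.1876 -0.0253]
0.055 0.62 [219. 135.  28. 125.] [101.  19.] 69.7 [-0.0499 -0.0003]
0.055 0.56 [274. 143.  21. 118.] [102.  18.] 71.0 [-0.0007 -0.007 ]
0.035 0.64 [ 62. 169. 108.  48.] [ 20. 103.] 50.9 [-0.2014 -0.0287]
0.035 0.62 [219. 135.  28. 125.] [108.  20.] 69.7 [-0.0535 -0.0017]
0.035 0.56 [274. 143.  21. 118.] [110.  19.] 71.0 [-0.0007 -0.009 ]
[([221.0, 139.0], [0.428, 0.2077], 0.73)]
grooves [([218.0, 136.0], 0.81), ([278.0, 137.0], 0.62), ([332.0, 139.0], 0.56)]
t 32.5 tcp [0.4505 0.1441 0.2569] jaw -0.342 F [-0.8 -0.1  0.5] w 0.0363 q7 -0.97
[0.4832, -0.017, -0.0341, 0.0003, 0.0002, -0.161] deg 58.0
```

View pics/w11.png

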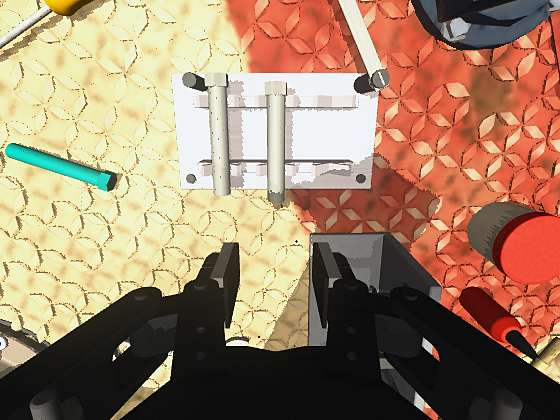

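The near pin is centred (y −1 mm). The middle pin, spanning rows 81–203, has slipped to about −8 mm, too near the 10 mm limit, so I'll re-grip it and shift it +8 mm.

```bash
python3 - <<'E'
from look import *
go((car(0,-.007),.12,CY),(car(0,-.007),.046,CY))
E
```

```text
t 32.5 tcp [0.4505 0.1441 0.2569] jaw -0.342 F [-0.8 -0.1  0.5] w 0.0363 q7 -0.97
[0.0911, 0.0004, 0.166, 0.0003, 0.0, 0.0001] deg 0.1
[0.0911, 0.0001, 0.314, 0.0003, 0.0, 0.0001] deg 0.1
```

Call:
{"op": "step_arm", "data": {"commands": [[0.03,0,0.03,0,0,0,0.15],[0.07,0,0.07,0,0,0,0.15],[0.091,0,0.12,0,0,0,0.15],[0.091,0,0.16,0,0,0,0.15],[0.091,0,0.2,0,0,0,0.15],[0.091,0,0.24,0,0,0,0.15],[0.091,0,0.27,0,0,0,0.15],[0.091,0,0.295,0,0,0,0.15],[0.091,0,0.308,0,0,0,0.15],[0.091,0,0.314,0,0,0,0.15]]}}

```text
clock: 33.75
tcp_pos: [0.4662, 0.187, 0.0997]
orientation: [2.565, 1.811, 0.002]
contact_force: [0.8, -0.6, 0.9]
grip_width: 0.0363
```

Call:
{"op": "step_arm", "data": {"commands": [[0,0,0,0,0,0,0.15],[0,0,0,0,0,0,0.5],[0,0,0,0,0,0,0.7],[0,0,0,0,0,0,1],[0,0,0,0,0,0,1],[0,0,0,0,0,0,1],[0,0,0,0,0,0,1],[0,0,-0.005,0,0,0,1],[0,0,-0.01,0,0,0,1],[0,0,-0.01,0,0,0,1]], "newtons": 50}}

```text
clock: 35.0
tcp_pos: [0.4664, 0.1867, 0.1049]
orientation: [2.565, 1.81, 0.002]
contact_force: [0.1, -0.2, -1.3]
grip_width: 0.0141
```

Call:
{"op": "step_arm", "data": {"commands": [[0.005,0,0,0,0,0,1],[0.01,0,0,0,0,0,1],[0.015,0,0,0,0,0,1],[0.016,0,0,0,0,0,1],[0.016,0,0.005,0,0,0,1],[0.016,0,0.01,0,0,0,1],[0.016,0,0.011,0,0,0,1],[0.016,0,0.011,0,0,0,0.6],[0.016,0,0.011,0,0,0,0.3],[0.016,0,0.011,0,0,0,0.15]]}}

```text
clock: 36.25
tcp_pos: [0.4692, 0.1942, 0.0992]
orientation: [2.566, 1.81, 0.002]
contact_force: [-0.6, 0.5, 0.6]
grip_width: 0.0365
```

Call:
{"op": "step_arm", "data": {"commands": [[0,0,0,0,0,0,0.15],[0,0,-0.04,0,0,0,0.15],[0,0,-0.1,0,0,0,0.15],[0,0,-0.2,0,0,0,0.15],[-0.05,0,-0.25,0,0,0,0.15],[-0.1,0,-0.31,0,0,0,0.15],[-0.1,0,-0.31,0,0,0,0.15],[-0.1,0,-0.31,0,0,0,0.15],[-0.1,0,-0.31,0,0,0,0.15],[-0.1,0,-0.31,0,0,0,0.15]]}}

```text
clock: 37.5
tcp_pos: [0.4518, 0.1477, 0.2534]
orientation: [2.565, 1.812, 0.0]
contact_force: [0.2, 0.4, -0.4]
grip_width: 0.0362
```

```bash
python3 - <<'E'
from look import *
for n in ("wrist","top"):
  f=grab_frame(n); cv2.imwrite(f"pics/{n}12.png",f["img"][:,:,::-1])
  for d in masks_of("pin0",f):
    v,u=np.nonzero(d["pixels"]); m=np.array([onz(f,(a,b),.048)[:2] for a,b in zip(u,v)]); b=cv2.minAreaRect(m.astype(np.float32)*1000); print(n,round(d["p"],2),np.round(d["extent"]),np.round(b[1]),round(b[2],1), (ax(CY).T@(np.array(b[0])/1000-CO)).round(4))
  print([(np.round(d["point"]).tolist(),np.round(onz(f,d["point"],.08)[:2],4).tolist(),round(d["p"],2)) for d in tip_of("keeper_knob",f)])
go((knob(1.0),.22,.67))
E
```

```text
wrist 0.89 [276. 139.  22. 121.] [105.  17.] 70.0 [-0.0009 -0.0004]
wrist 0.68 [218. 140.  27. 126.] [105.  20.] 69.6 [-0.0511 -0.0013]
wrist 0.68 [ 59. 170. 103.  48.] [18. 96.] 52.3 [-0.1929 -0.027 ]
[]
[]
t 37.8 tcp [0.452  0.1473 0.2541] jaw -0.342 F [-0.1  0.7  0. ] w 0.0365 q7 -0.98
[0.4762, -0.0177, -0.0397, 0.0003, 0.0002, -0.161] deg 58.0
```

View pics/wrist12.png

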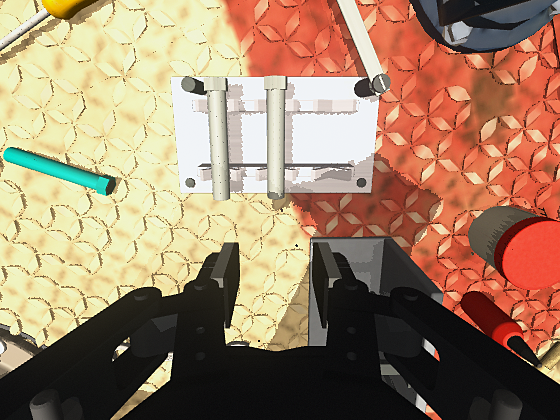

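Both pins are centred, at (276,139) and (218,140), offsets ≤1.3 mm. Next, the knob.

Call:
{"op": "step_arm", "data": {"commands": [[0.04,0,-0.04,0,0,-0.02,0],[0.1,0,-0.04,0,0,-0.04,0],[0.16,0,-0.04,0,0,-0.06,0],[0.22,0,-0.04,0,0,-0.08,0],[0.28,-0.01,-0.04,0,0,-0.1,0],[0.34,-0.01,-0.04,0,0,-0.12,0],[0.4,-0.018,-0.04,0,0,-0.14,0],[0.45,-0.018,-0.04,0,0,-0.16,0],[0.476,-0.018,-0.04,0,0,-0.161,0],[0.476,-0.018,-0.04,0,0,-0.161,0]]}}

```text
clock: 39.05
tcp_pos: [0.5232, 0.3749, 0.2738]
orientation: [1.37, 2.826, 0.0]
contact_force: [-0.8, 0.1, 0.2]
grip_width: 0.0425
```

```bash
python3 - <<'E'
from look import *
f=grab_frame("wrist"); cv2.imwrite("pics/w13.png",f["img"][:,:,::-1])
for nm in ("keeper_knob","keeper_pivot"): print([(np.round(d["point"]).tolist(),np.round(onz(f,d["point"],.08)[:2],4).tolist(),round(d["p"],2)) for d in tip_of(nm,f)])
print([(a,knob(a).round(4),proj(f,np.r_[knob(a),.08]).round()) for a in (.95,1.0,1.05,1.1)])
go(*[(knob(a),.086,.67) for a in (1.0,1.05)])
E
```

```text
[([289.0, 201.0], [0.5356, 0.3807], 0.79)]
[]
[(0.95, array([0.5152, 0.3724]), array([265., 194.])), (1.0, array([0.5234, 0.3746]), array([274., 198.])), (1.05, array([0.5318, 0.3763]), array([283., 202.])), (1.1, array([0.5402, 0.3776]), array([291., 207.]))]
t 39.2 tcp [0.5233 0.3735 0.274 ] jaw 0.668 F [0.7 0.  0.2] w 0.0427 q7 -0.41
[0.0023, 0.0015, 0.2681, 0.0001, 0.0004, -0.0004] deg 0.2
[-0.0053, 0.0167, 0.2682, 0.0001, 0.0004, -0.0004] deg 0.2
```

View pics/w13.png

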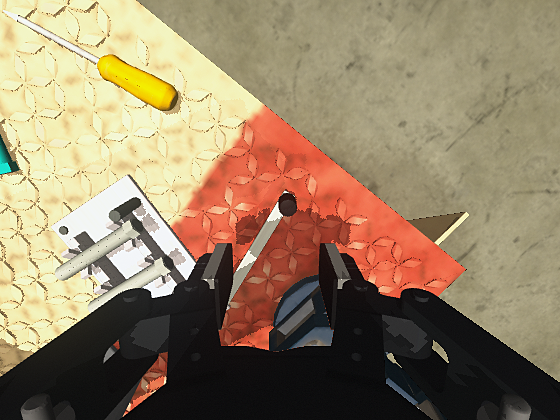

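Knob at (288,203), keeper angle about 1.08. Descending over it.

Call:
{"op": "step_arm", "data": {"commands": [[-0.009,0.024,0.03,0,0,0,0],[-0.009,0.024,0.08,0,0,0,0],[-0.009,0.024,0.13,0,0,0,0],[-0.009,0.024,0.17,0,0,0,0],[-0.009,0.024,0.205,0,0,0,0],[-0.009,0.024,0.235,0,0,0,0],[-0.009,0.024,0.255,0,0,0,0],[-0.009,0.024,0.266,0,0,0,0],[-0.009,0.024,0.266,0,0,0,0.3],[-0.009,0.024,0.266,0,0,0,0.45]], "newtons": 20}}

```text
clock: 40.45
tcp_pos: [0.5361, 0.3774, 0.1416]
orientation: [1.37, 2.824, 0.0]
contact_force: [-0.1, -0.6, 0.0]
grip_width: 0.0234
```

```bash
python3 - <<'E'
from look import *
go(*[(knob(a),.086,.67) for a in (1.0,.9,.8,.7,.6,.5,.4,.3,.2,.1,.05,0,-.03)])
E
```

```text
t 40.45 tcp [0.5361 0.3774 0.1416] jaw 0.668 F [-0.1 -0.6  0. ] w 0.0234 q7 -0.49
[0.0112, -0.0233, 0.0034, 0.0002, 0.0004, -0.0004] deg 0.2
[0.0241, -0.0548, 0.0033, 0.0002, 0.0004, -0.0004] deg 0.2
[0.0338, -0.0874, 0.0032, 0.0002, 0.0004, -0.0004] deg 0.2
[0.0402, -0.1207, 0.0032, 0.0002, 0.0004, -0.0004] deg 0.2
[0.0432, -0.1546, 0.0031, 0.0002, 0.0004, -0.0004] deg 0.2
[0.0428, -0.1886, 0.003, 0.0002, 0.0004, -0.0004] deg 0.2
[0.039, -0.2223, 0.003, 0.0002, 0.0004, -0.0004] deg 0.2
[0.0319, -0.2556, 0.003, 0.0002, 0.0004, -0.0004] deg 0.2
[0.0215, -0.2879, 0.003, 0.0002, 0.0004, -0.0004] deg 0.2
[0.0079, -0.3191, 0.0029, 0.0002, 0.0004, -0.0004] deg 0.2
[-0.0, -0.3341, 0.0029, 0.0002, 0.0004, -0.0004] deg 0.2
[-0.0087, -0.3487, 0.0029, 0.0002, 0.0004, -0.0004] deg 0.2
[-0.0143, -0.3573, 0.0029, 0.0002, 0.0004, -0.0004] deg 0.2
```

Call:
{"op": "step_arm", "data": {"commands": [[0.011,-0.023,0,0,0,0,0.45],[0.024,-0.055,0,0,0,0,0.45],[0.034,-0.087,0,0,0,0,0.45],[0.04,-0.121,0,0,0,0,0.45],[0.043,-0.155,0,0,0,0,0.45],[0.043,-0.189,0,0,0,0,0.45],[0.039,-0.222,0,0,0,0,0.45],[0.032,-0.256,0,0,0,0,0.45],[0.0215,-0.288,0,0,0,0,0.45],[0.009,-0.317,0,0,0,0,0.45]]}}

```text
clock: 41.7
tcp_pos: [0.4081, 0.2821, 0.1416]
orientation: [1.369, 2.824, 0.001]
contact_force: [-0.1, 1.0, -0.7]
grip_width: 0.0235
```

```bash
python3 - <<'E'
from look import *
go(*[(knob(a),.086,.67) for a in (.1,.05,0,-.03,-.06)])
E
```

```text
t 41.7 tcp [0.4081 0.2821 0.1416] jaw 0.668 F [-0.1  1.  -0.7] w 0.0235 q7 -0.56
[-0.0009, -0.0001, 0.0035, 0.0003, 0.0005, -0.0003] deg 0.2
[-0.0088, -0.0152, 0.0034, 0.0003, 0.0005, -0.0003] deg 0.2
[-0.0175, -0.0298, 0.0034, 0.0003, 0.0005, -0.0003] deg 0.2
[-0.0231, -0.0383, 0.0034, 0.0003, 0.0005, -0.0003] deg 0.2
[-0.0289, -0.0467, 0.0034, 0.0003, 0.0005, -0.0003] deg 0.2
```

Call:
{"op": "step_arm", "data": {"commands": [[-0.002,-0.004,0,0,0,0,0.45],[-0.004,-0.008,0,0,0,0,0.45],[-0.006,-0.012,0,0,0,0,0.45],[-0.009,-0.015,0,0,0,0,0.45],[-0.011,-0.018,0,0,0,0,0.45],[-0.013,-0.021,0,0,0,0,0.45],[-0.014,-0.024,0,0,0,0,0.45],[-0.016,-0.027,0,0,0,0,0.45],[-0.0175,-0.03,0,0,0,0,0.45],[-0.0175,-0.03,0,0,0,0,0.45]]}}

```text
clock: 42.95
tcp_pos: [0.4017, 0.2657, 0.1416]
orientation: [1.369, 2.824, 0.0]
contact_force: [0.0, -0.9, 0.3]
grip_width: 0.0235
```

Call:
{"op": "step_arm", "data": {"commands": [[-0.001,-0.001,0,0,0,0,0.45],[-0.001,-0.002,0,0,0,0,0.45],[-0.002,-0.003,0,0,0,0,0.45],[-0.002,-0.004,0,0,0,0,0.45],[-0.003,-0.005,0,0,0,0,0.45],[-0.003,-0.006,0,0,0,0,0.45],[-0.004,-0.007,0,0,0,0,0.45],[-0.005,-0.008,0,0,0,0,0.45],[-0.005,-0.008,0,0,0,0,0.45],[-0.005,-0.008,0,0,0,0,0.45]]}}

```text
clock: 44.2
tcp_pos: [0.3999, 0.2612, 0.1415]
orientation: [1.369, 2.824, -0.0]
contact_force: [0.6, -0.2, -0.8]
grip_width: 0.0234
```

Call:
{"op": "step_arm", "data": {"commands": [[-0.001,-0.001,0,0,0,0,0.45],[-0.001,-0.002,0,0,0,0,0.45],[-0.002,-0.003,0,0,0,0,0.45],[-0.003,-0.004,0,0,0,0,0.45],[-0.003,-0.005,0,0,0,0,0.45],[-0.004,-0.006,0,0,0,0,0.45],[-0.005,-0.007,0,0,0,0,0.45],[-0.005,-0.008,0,0,0,0,0.45],[-0.005,-0.008,0,0,0,0,0.45],[-0.005,-0.008,0,0,0,0,0.45]]}}

```text
clock: 45.45
tcp_pos: [0.3991, 0.2581, 0.1419]
orientation: [1.368, 2.824, 0.005]
contact_force: [3.5, 4.6, -4.4]
grip_width: 0.0234
```

```bash
python3 - <<'E'
from look import *
go((knob(0),.086,.67))
for n in ("scene","top"):
  f=grab_frame(n)
  for nm in ("keeper_knob","keeper_pivot"): print(n,[(np.round(d["point"]).tolist(),np.round(onz(f,d["point"],.08)[:2],4).tolist(),round(d["p"],2)) for d in tip_of(nm,f)])
E
```

```text
t 45.45 tcp [0.3991 0.2581 0.1419] jaw 0.668 F [ 3.5  4.6 -4.4] w 0.0234 q7 -0.54
[0.009, 0.0141, 0.0041, 0.0007, 0.0003, -0.0002] deg 0.3
scene [([180.0, 181.0], [0.396, 0.2636], 0.63), ([318.0, 243.0], [0.4284, -0.1886], 0.21)]
scene [([241.0, 171.0], [0.5572, 0.205], 0.73)]
top []
top [([430.0, 260.0], [0.3262, -0.3882], 0.75), ([183.0, 159.0], [0.557, 0.2016], 0.71)]
```

The force rose to 6 N, so the keeper is at its stop. I back off, open, rise, and look.

Call:
{"op": "step_arm", "data": {"commands": [[0.004,0.006,0,0,0,0,0.45],[0.004,0.006,0,0,0,0,0.3],[0.004,0.006,0,0,0,0,0.15],[0.004,0.006,0,0,0,0,0.15],[0.004,0.006,-0.03,0,0,0,0.15],[0.004,0.006,-0.08,0,0,0,0.15],[0.004,0.006,-0.15,0,0,0,0.15],[0.004,0.006,-0.22,0,0,0,0.15],[0.004,0.006,-0.27,0,0,0.02,0.15],[0.004,0.006,-0.27,0,0,0.04,0.15]]}}

```text
clock: 47.0
tcp_pos: [0.4002, 0.2622, 0.2799]
orientation: [1.716, 2.625, 0.012]
contact_force: [-0.6, -0.9, 0.0]
grip_width: 0.0362
```

```bash
python3 - <<'E'
from look import *
go(((.452,.147),.2,CY))
E
```

```text
t 47.0 tcp [0.4002 0.2622 0.2799] jaw 0.413 F [-0.6 -0.9  0. ] w 0.0362 q7 -0.55
[-0.2527, 0.0019, 0.0522, 0.0015, -0.0005, 0.1202] deg 43.3
```

Call:
{"op": "step_arm", "data": {"commands": [[-0.03,0,0,0,0,0.02,0.15],[-0.07,0,0,0,0,0.045,0.15],[-0.12,0,0,0,0,0.07,0.15],[-0.17,0,0.02,0,0,0.095,0.15],[-0.22,0,0.03,0,0,0.12,0.15],[-0.253,0,0.05,0,0,0.12,0.15],[-0.253,0,0.05,0,0,0.12,0.15],[-0.253,0,0.05,0,0,0.12,0.15],[-0.253,0,0.05,0,0,0.12,0.15],[-0.253,0,0.05,0,0,0.12,0.15]]}}

```text
clock: 48.25
tcp_pos: [0.4511, 0.1471, 0.2552]
orientation: [2.563, 1.813, 0.015]
contact_force: [-0.8, -0.6, -0.6]
grip_width: 0.0368
```

```bash
python3 - <<'E'
from look import *
f=grab_frame("wrist"); cv2.imwrite("pics/w14.png",cv2.resize(f["img"][40:240,110:410,::-1],None,fx=2.6,fy=2.6))
k=None
for nm in ("keeper_knob","keeper_pivot"):
  l=[(np.round(d["point"]).tolist(),onz(f,d["point"],.08)[:2],round(d["p"],2)) for d in tip_of(nm,f)]; print(nm,l); k=(k or [])+[l[0][1]] if l else k
if k and len(k)==2:
  v=ax(CY).T@(k[0]-k[1]); print("len",np.linalg.norm(v),"angle",np.arctan2(v[1],-v[0]))
print("expected knob0",proj(f,np.r_[knob(0),.08]),"pivot",proj(f,np.r_[PIV,.08]))
for d in masks_of("pin0",f):
    v,u=np.nonzero(d["pixels"]); m=np.array([onz(f,(a,b),.048)[:2] for a,b in zip(u,v)]); b=cv2.minAreaRect(m.astype(np.float32)*1000); print(round(d["p"],2),np.round(d["extent"]),np.round(b[1]),round(b[2],1), (ax(CY).T@(np.array(b[0])/1000-CO)).round(4))
E
```

```text
keeper_knob [([156.0, 79.0], array([0.40202606, 0.26664156]), 0.93)]
keeper_pivot [([389.0, 82.0], array([0.56236171, 0.2083397 ]), 0.88)]
len 0.17060664702709458 angle 0.006759906384079072
expected knob0 [156.54538341  80.25385414] pivot [388.30583104  80.97096048]
0.87 [274. 147.  18. 106.] [92. 15.] 70.1 [-0.0003 -0.0066]
0.83 [220. 147.  27. 112.] [93. 16.] 70.5 [-0.05   -0.0071]
0.72 [ 59. 171. 109.  49.] [19. 98.] 50.5 [-0.1924 -0.0257]
```

View pics/w14.png

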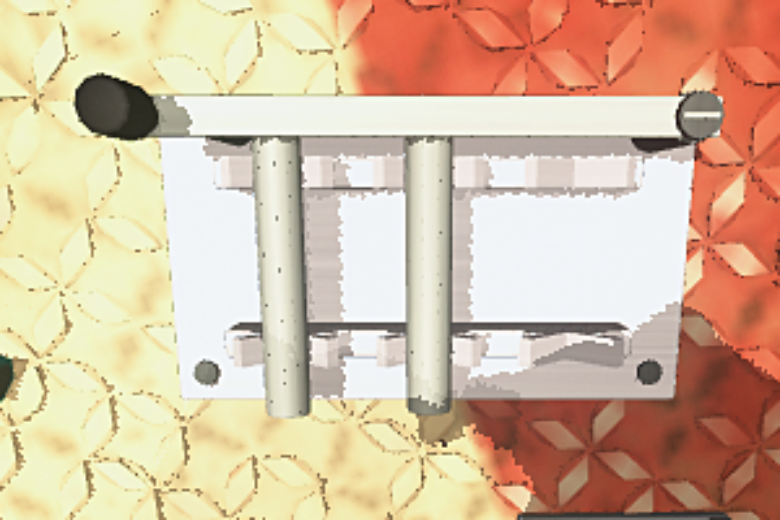

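The keeper lies straight across both pins (about 0.01 rad) and both pins are seated and aligned. The robot touches nothing, so I hand in.

```bash
python3 -c "
from bench import r; print(r.hand_in())"
```

```text
the job is handed in; nothing more can be done
None
```

The job is done and handed in at about 48 s on the robot clock (limit 210 s). There were two pins in the rack; the third station was empty. I opened the keeper to about 1.08 rad, snapped both pins out, laid them in grooves 1 and 2, and swung the keeper back until it met its stop (about 6 N).

- **Pins:** in the last check before the keeper closed, both were within 1.5 mm of centre and parallel to the grooves to about 0.01 rad. In the last picture they still lay in line, but the strip hid their hex ends, so that picture could not show centring on its own. I did not measure seat height directly; I judged it from the pictures.
- **Keeper:** the last picture put it at about 0.01 rad.
- **One correction:** the pin in the middle groove was about 8 mm off centre lengthwise when I looked again, although the top view had shown it centred just after placing. I re-gripped it and moved it back. I don't know whether it was knocked or slipped.
- **Bystanders:** I never touched the tub, bottle, tape measure or turquoise look-alike, but I did not re-measure where they stand at the end.

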